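# Clip a logger to a sampling board and hold it out over a dish

## Robot

A 6-joint arm with a two-finger parallel gripper is mounted at the origin on a cart in front of the work surface, level with it; the furniture and walls round the work are solid. World frame = base frame: x ahead of the robot, y to its left, z up, the work surface at z = 0. Lengths are in m, angles in rad, forces in N, time in s.
With the tool pointing down it reaches from about 0.4 to 0.825 m from the base axis. Payload 7 kg.
Tool frame: the origin (TCP) lies at the centre of the arm's flange, where the gripper is bolted on; the fingertips stand 178 mm ahead of it and the grasp point (between the pads) lies 159 mm ahead of it; x points along the fingers, y is the direction in which the jaws open and shut, and the axes are right-handed (so a half turn about x gives the same grasp; the last joint's range is limited). The gripper opens to 88 mm and grips with 3 to 60 N. Pads are 19 mm wide; open, the fingers measure 130 mm over their backs; the gripper's body (78 mm by 193 mm) begins 47 mm behind the grasp point.
Start: joints at [-0.865, 0.359, 0.012, 0, -1.224, -0.288], TCP at [0.274, -0.617, 0.405] pointing down, gripper open.
Joint ranges: [-3.07, 3.07], [-1.43, 2.12], [-1.02, 1.25], [-3.03, 1.67], [-3.05, -0], [-3.03, 3.03]. Speed limits (rad/s): [2.39, 2.39, 3.01, 3.14, 3.14, 3.14].

## Interface

Orientations are given as [roll, pitch, yaw] about the fixed x, y, z axes, in that order (R = Rz(yaw) Ry(pitch) Rx(roll)).
In Python, from station import status, viewer, arm gives the robot as it stands. The module is installed in compiled form; this text tells all that it offers.
- The arm moves only by the tool apply_moves, never from a script. Its argument "commands" is a list of rows, each an object of numbers: "dx", "dy", "dz": the shift along the world's x, y, z in mm; "spin": the turn about the world's z in degrees; "hand": the closure, from 0 (fully open) to 1 (shut). A call has exactly 5 rows; each row shifts and turns the commanded pose from where the row before left it; what a row does not reach is not made up. A row lasts 1/8 s, in which the tool goes at most 62.5 mm and 10.7 degrees, less where a joint would pass 70% of its speed; a pose out of reach is approached as far as the arm can. A call is refused whole if a number of a shift passes 62.5 or a number of a turn 10.7, either way. A call with a gripper value outside its range is refused whole. The fingers move at their own pace and stop on an object; "grip_force" is the grip in N (left out, the last holds). Time passes only in rows, so rows that do not move let the fingers close, or fill a call up. It gives the time, the measured TCP pose, the force and the opening at its end, in the units of the state.
- status.get_state(): the state, without advancing time (a new reading comes with each control period).
- viewer.grab_frame(name): name is "scene" or "top" or "wrist"; returns the picture (480x640x3 uint8, red, green, blue); there is no depth.
- viewer.camera_info(name): a dict with "fx", "fy", "cx", "cy" (pixels), "D" ([k1, k2, p1, p2, k3] as OpenCV has them; the pictures are not rectified), "eye" and "attitude" of the camera in the world; the wrist camera has in their place "T_tool_cam" (4x4, takes a point from camera to tool coordinates, whose origin is the TCP and whose axes are the tool frame's). Camera axes: x right, y up, looking along -z (the intrinsics and any distortion apply to the point x, -y, -z); pixel columns grow to the right and rows downward; lengths in m; the calibration is good to about 2 mm. A picture is of the moment at which its call begins: read the wrist's pose just before it. camera_info takes no time and is no camera call.
- arm.job_done(): hands the job in, once; it reports no verdict.
The state is a dict: "t": time; "q": joint angles; "qd": joint speeds; "joint_efforts": joint torques, N m; "eef_pos": TCP position; "ee_rot": TCP orientation; "force": force on the tool from outside, world axes, zero at the start; "moment": the same for the moment, N m; "width": finger opening in m.
Only numpy, scipy, OpenCV 4.12 (cv2) and the standard library are available. Lean on these libraries where they do the work, as an engineer would, in place of code of your own. Each camera call takes 0.05 s, during which the arm holds its last target.

## Task

Squeeze the logger clip open, set it astride the steel upstand at the board's outer end, about midway along it and pushed well down, and let it go so that it clamps there. Then take the board by its black grip and slide it straight out along the stand, flat on the stand, until the red line lies at the stand's outer edge and the logger is out over the culture dish. There the board would tip, so finish while still holding it level by the grip; leave the dish, pot, timer and marker where they are.

Things in the scene. Friction and masses are not known exactly. Their poses are not given: they have to be found in the camera images.
- riser: Grey painted metal stand fixed to the cart top: 110 mm wide (its x) by 190 mm long (its y), flat top 60 mm above the cart. Origin: centre of its underside. Its +y axis is the outward direction, toward its outer edge.
- riser_edge (a point): Middle of the top edge at the stand's outer end (95 mm along +y from the stand's centre, 60 mm up). Axes as the stand's: y outward, z up.
- board: White board, 60 mm wide (x) by 200 mm long (y) by 8 mm thick, about 0.34 kg, lying loose and flat on the stand with its outer end (+y) already over the stand's edge by 10 to 30 mm. Heavy at its outer end: centre of mass lies about 27 mm outward of its centre, 39 mm with the clip on. Origin: centre of its underside.
- board_mark (a point): Middle of the red line across the board's top face, half-way along its length (100 mm from either end). y points outward along the board.
- board_upstand (a point): Middle of the top edge of the steel upstand, an upright plate across the board near its outer end: 6 mm thick (along the board's y), 56 mm wide (along x), rising 25 mm above the board's top face; it stands 92 mm outward of the red line. Axes as the board's.
- board_grip (a point): Centre of the black grip block near the board's tail, 70 mm inward of the red line: 20 mm along y, 28 mm along x, 40 mm tall, its foot on the board's top face. This point is 20 mm below the block's top and 20 mm above the board's top face. Axes as the board's.
- logger_clip: Small sprung logger clip, loose, about 80 g, with a blue half and a grey half; stands upright on its closed jaws on the cart top. 72 mm tall, 52 mm across its two thumb pads. Origin: underside of the jaws, midway between the jaws when they are shut.
- clip_center (a point): Centre of the clip, 36 mm above its jaws' underside. y: the line of squeezing and of the jaws parting. Upright thumb pads, 22 mm wide along x, outer faces at y = -26 and +26 mm, reach from 4 to 36 mm above this point. Below hang the jaws, 24 mm wide along x, 32 mm free depth; toes at their foot, 4 mm high, out to y = 12 mm either side. Frame of the blue half (jaw +y, pad -y).
- clip_jaw (a joint): How far the clip is squeezed, m: 0 shut (3 mm gap, pads 52 mm apart), 0.013 fully squeezed against its stop (16 mm gap, pads 39 mm apart). The spring pushes it shut with 5 N at 0 and 9.5 N fully squeezed; about 0.003 when clamped on the upstand.
- petri_dish: Round culture dish, 60 mm across, 12 mm tall, on the cart top beyond the stand's outer edge. Origin: centre of its underside. Leave alone.
- specimen_pot: White pot with yellow cap, 50 mm across, 55 mm tall. Origin: centre of its underside. Leave alone.
- bench_timer: Small white timer with coloured keys, 62 x 64 x 19 mm. Origin: centre of its underside. Leave alone.
- marker: White marker pen with black cap, 13 x 132 x 14 mm, lying along its y. Origin: centre of its underside. Leave alone.

How it is judged:
On the way, in this order (a step that is already met when the one before it is completed fails the run):
1. the clip is clamped on the upstand and let go (y of clip_center in the frame of board_upstand between -0.007 and 0.007 m and x of clip_center in the frame of board_upstand between -0.016 and 0.016 m and z of clip_center in the frame of board_upstand between 0.004 and 0.021 m and value of joint clip_jaw between 0.0015 and 0.0055 m and angle between the y axis of clip_center and the y axis of board_upstand, either way round below 0.25 rad and angle between the z axis of clip_center and the z axis of board_upstand, either way round below 0.2 rad and contact force between the fingers and logger_clip below 0.2 N), for 0.3 s.
2. the board is slid out to its red line, level, with the clip still on and held by the fingers (all of step 1 and y of board_mark in the frame of riser_edge between -0.005 and 0.005 m and x of board_mark in the frame of riser_edge between -0.015 and 0.015 m and z of board_mark in the frame of riser_edge between 0.004 and 0.012 m and angle between the y axis of board and the y axis of riser_edge, either way round below 0.12 rad and angle between board's own z axis and vertical below 0.06 rad and contact force between the fingers and board above 1 N), for 0.3 s.
At the end, for the whole second after the job is handed in: Board held (over 1 N), at rest on the stand, level to 0.06 rad, straight to 0.12 rad and 15 mm sideways, red line 5 mm or less off the edge. Clip free, on the upstand, within 16 mm of its middle, 0.25 rad of square, 0.2 rad of upright, jaws 15 mm or more over it, within 45 mm of the dish centre (all of step 2 and linear speed of board below 0.01 m/s and horizontal distance between clip_center and petri_dish below 0.045 m); the arm keeps its last pose, push and grip.
It fails at once if the board tips (angle between board's own z axis and vertical above 0.2 rad).
It fails at once if the petri dish is disturbed (moved over 15 mm) (distance of petri_dish from where it was at the start of the episode above 0.015 m).
It fails at once if the specimen pot is disturbed (moved over 15 mm) (distance of specimen_pot from where it was at the start of the episode above 0.015 m).
It fails at once if the bench timer is disturbed (moved over 15 mm) (distance of bench_timer from where it was at the start of the episode above 0.015 m).
It fails at once if the marker is disturbed (moved over 15 mm) (distance of marker from where it was at the start of the episode above 0.015 m).
It also fails if it takes over 48 s, if anything falls off the work surface, if the arm or the gripper's body presses on something with over 40 N, if the wrist force passes 120 N, or if a joint passes its speed limit or range.

## Working session

There is one attempt and no reset: what is moved stays moved. The work goes in short steps, Python scripts to look and compute and a tool call to move; the robot and the scene stay as the last step left them, time stands still between calls to the robot, and variables do not carry over. Pictures are saved under pics/ and viewed, and the job is handed in when it is done.

Besides the shell and the picture viewer there is one more tool, called in YAML: its name, and indented under it one key for each argument. apply_moves: Moves the arm, as the interface text tells. Its arguments: {"type":"object","properties":{"commands":{"type":"array","items":{"type":"object","properties":{"dx":{"type":"number"},"dy":{"type":"number"},"dz":{"type":"number"},"spin":{"type":"number"},"hand":{"type":"number"}}}},"grip_force":{"type":"number"}},"required":["commands"]}

```bash
mkdir -p pics; ls; python3 - <<'E'
from station import status, viewer, arm
import cv2
print(status.get_state())
for n in ("scene","top","wrist"):
    print(n,viewer.camera_info(n))
    cv2.imwrite(f"pics/{n}0.png",viewer.grab_frame(n)[:,:,::-1])
E
```

```text
pics
{'t': 0.0, 'q': array([-8.64880941e-01,  3.59402340e-01,  1.10495191e-02, -3.30429612e-04,
       -1.22408065e+00, -2.88119444e-01]), 'qd': array([-0.00068843, -0.00130099, -0.00140035,  0.00094721, -0.00018093,
        0.00019247]), 'joint_efforts': array([-1.54287100e-03, -5.82713413e+01,  2.93057227e+01,  6.99752927e+00,
        6.93239534e-03, -1.30689054e-04]), 'eef_pos': array([ 0.27381095, -0.61676271,  0.40371192]), 'ee_rot': array([1.6714353 , 1.56912997, 2.0891187 ]), 'force': array([-0.86021737, -0.60361787,  0.01532011]), 'moment': array([ 0.03160082,  0.00979743, -0.05643713]), 'width': 0.08807574405920107}
scene {'fx': 541.668879998862, 'fy': 541.668879998862, 'cx': 312.30488245070666, 'cy': 228.81931018128168, 'D': array([0.01263334, 0.        , 0.        , 0.        , 0.        ]), 'eye': array([0.2751203 , 0.77836143, 0.72279409]), 'attitude': array([ 7.00885344e-01, -1.21173960e-03, -2.64760584e+00])}
top {'fx': 536.0895342687777, 'fy': 536.0895342687777, 'cx': 319.2358013927952, 'cy': 236.8257226614908, 'D': array([-0.16026674,  0.        ,  0.        ,  0.        ,  0.        ]), 'eye': array([0.39780088, 0.29497559, 0.98975514]), 'attitude': array([ 0.14993442, -0.01493661, -1.54173706])}
wrist {'fx': 340.2175307671421, 'fy': 340.2175307671421, 'cx': 318.88908453506133, 'cy': 237.55834822481194, 'D': array([-0.05636498,  0.        ,  0.        ,  0.        ,  0.        ]), 'T_tool_cam': array([[ 3.99581370e-04,  2.77937183e-01, -9.60599169e-01,
         1.94208637e-02],
       [ 9.99999531e-01, -9.59067918e-04,  1.38476642e-04,
         5.97408754e-04],
       [-8.82792036e-04, -9.60598773e-01, -2.77937436e-01,
        -7.60199452e-02],
       [ 0.00000000e+00,  0.00000000e+00,  0.00000000e+00,
         1.00000000e+00]])}
```

View pics/scene0.png

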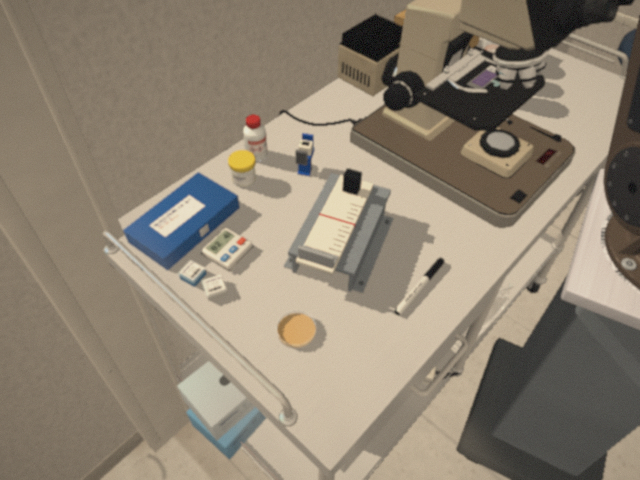

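View pics/top0.png

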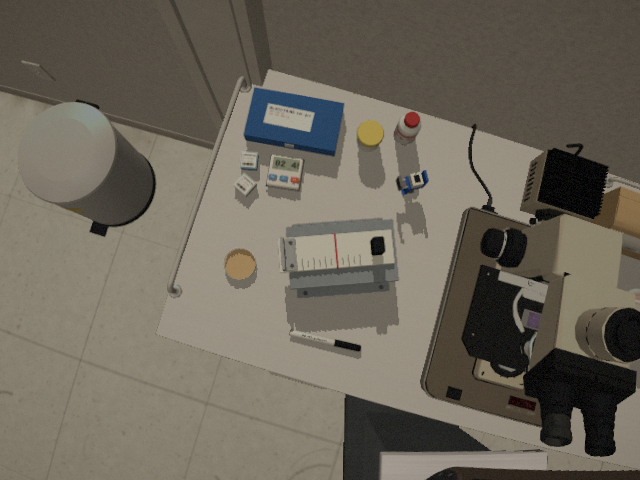

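View pics/wrist0.png

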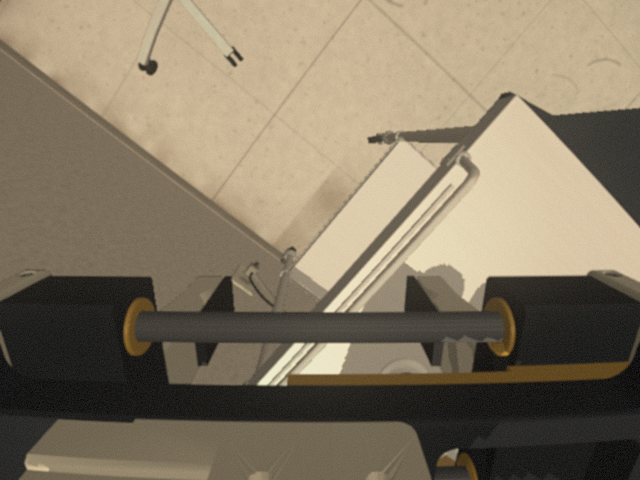

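```bash
cat > h.py <<'E'
import numpy as np, cv2
from scipy.spatial.transform import Rotation as R
from station import status, viewer
def cam(n,st=None):
    i=viewer.camera_info(n)
    K=np.array([[i['fx'],0,i['cx']],[0,i['fy'],i['cy']],[0,0,1]]);D=np.array(i['D'])
    if 'eye' in i: T=np.eye(4);T[:3,:3]=R.from_euler('xyz',i['attitude']).as_matrix();T[:3,3]=i['eye']
    else:
        st=st or status.get_state()
        B=np.eye(4);B[:3,:3]=R.from_euler('xyz',st['ee_rot']).as_matrix();B[:3,3]=st['eef_pos'];T=B@i['T_tool_cam']
    return K,D,T
F=np.diag([1.,-1,-1])
def proj(c,P):
    K,D,T=c;P=np.atleast_2d(np.array(P,float))
    M=F@T[:3,:3].T
    return cv2.projectPoints(P,cv2.Rodrigues(M)[0],-M@T[:3,3],K,D)[0].reshape(-1,2)
def ray(c,uv):
    K,D,T=c;p=cv2.undistortPoints(np.array(uv,float).reshape(-1,1,2),K,D).reshape(-1,2)
    d=(T[:3,:3]@F@np.c_[p,np.ones(len(p))].T).T
    return T[:3,3],d
def onz(c,uv,z):
    o,d=ray(c,uv);return o+d*((z-o[2])/d[:,2])[:,None]
def tri(cs,uvs):
    A=np.zeros((3,3));b=np.zeros(3)
    for c,uv in zip(cs,uvs):
        o,d=ray(c,[uv]);d=d[0]/np.linalg.norm(d[0]);M=np.eye(3)-np.outer(d,d);A+=M;b+=M@o
    return np.linalg.solve(A,b)
def zoom(img,x0,y0,x1,y1,s,fn):
    cv2.imwrite(fn,cv2.resize(img[y0:y1,x0:x1],None,fx=s,fy=s,interpolation=cv2.INTER_CUBIC))
E
python3 - <<'E'
from h import *
t=cv2.imread('pics/top0.png');s=cv2.imread('pics/scene0.png')
zoom(t,270,160,440,310,4.5,'pics/tz.png')
zoom(s,270,120,420,300,3.3,'pics/sz.png')
E
```

```text
(no output)
```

View pics/tz.png

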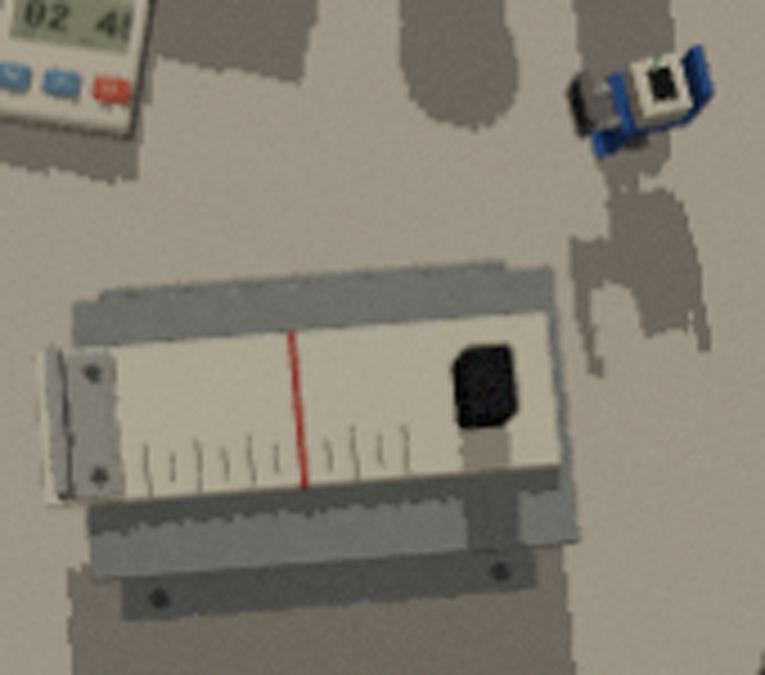

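View pics/sz.png

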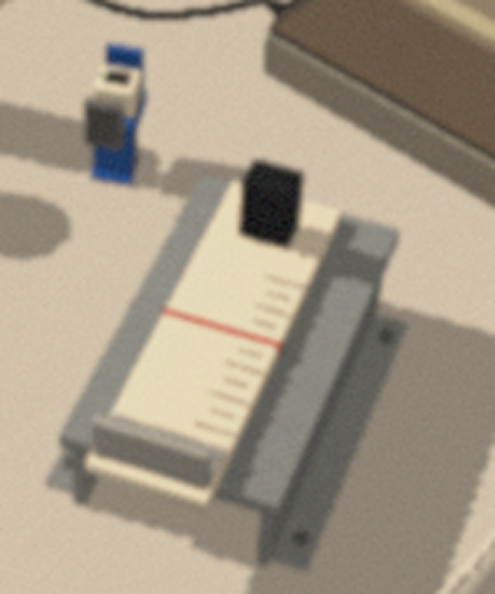

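```bash
python3 - <<'E'
from h import *
np.set_printoptions(precision=4,suppress=True)
ct=cam('top');cs=cam('scene')
z=lambda a:[(270+x/4.5,160+y/4.5) for x,y in a]
print('nadir',proj(ct,[0.398,0.295,0]))
rl=onz(ct,z([(291,332),(305,488)]),.068);print('red',rl,np.linalg.norm(rl[0]-rl[1]))
st=onz(ct,z([(72,304),(550,266),(578,541),(90,578)]),.06);print('stand',st)
print([np.linalg.norm(st[i]-st[(i+1)%4]) for i in range(4)])
bt=onz(ct,z([(545,314),(560,466)]),.068);print('tail',bt)
gr=onz(ct,z([(452,347),(515,345),(518,425),(456,430)]),.108);print('grip top',gr,gr.mean(0))
for n,a,b in [('knob',(500,243),(403,88)),('grip',(377,245),(352,180)),('clip',(270+660/4.5,160+85/4.5),(270+118/3.3,120+80/3.3)),('dish',(240,263),(298,329)),('pot',(371,133),(241,160)),('bottle',(411,120),(254,122)),('stageobj',(515,345),(520,65)),('microb',(428,388),(510,215))]:
    print(n,tri([ct,cs],[a,b]))
print('microscope at z0',onz(ct,[(473,207),(424,388)],.04))
print('clip pads z.072',onz(ct,z([(700,75),(578,105)]),.072))
g=status.get_state();print(R.from_euler('xyz',g['ee_rot']).as_matrix())
E
```

```text
nadir [[311.1569 317.4031]]
red [[0.5436 0.2586 0.068 ]
 [0.4832 0.2517 0.068 ]] 0.06076455438904658
stand [[0.5533 0.3441 0.06  ]
 [0.5744 0.1568 0.06  ]
 [0.4664 0.1448 0.06  ]
 [0.4467 0.3331 0.06  ]]
[np.float64(0.18846855674704105), np.float64(0.10866878212733784), np.float64(0.18936372665359655), np.float64(0.10712013175871636)]
tail [[0.5538 0.1598 0.068 ]
 [0.4946 0.1534 0.068 ]]
grip top [[0.5335 0.2003 0.108 ]
 [0.535  0.1768 0.108 ]
 [0.5052 0.1753 0.108 ]
 [0.5026 0.1983 0.108 ]] [0.5191 0.1877 0.108 ]
knob [ 0.5199 -0.0071  0.1523]
grip [0.5208 0.1867 0.0929]
clip [0.6481 0.1125 0.0605]
dish [0.4904 0.4285 0.0048]
pot [0.7364 0.195  0.0493]
bottle [0.7506 0.126  0.0828]
stageobj [0.3518 0.0101 0.261 ]
microb [0.2738 0.0846 0.0374]
microscope at z0 [[0.606  0.0036 0.04  ]
 [0.2789 0.0932 0.04  ]]
clip pads z.072 [[0.6511 0.099  0.072 ]
 [0.637  0.1478 0.072 ]]
[[-0.0006 -0.4057  0.914 ]
 [ 0.0011  0.914   0.4057]
 [-1.      0.0013 -0.0001]]
```

```bash
python3 - <<'E'
from h import *
t=cv2.imread('pics/top0.png');s=cv2.imread('pics/scene0.png')
zoom(t,420,180,640,480,2,'pics/tm.png')
zoom(s,340,0,640,230,2.6,'pics/sm.png')
E
```

```text
(no output)
```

View pics/tm.png

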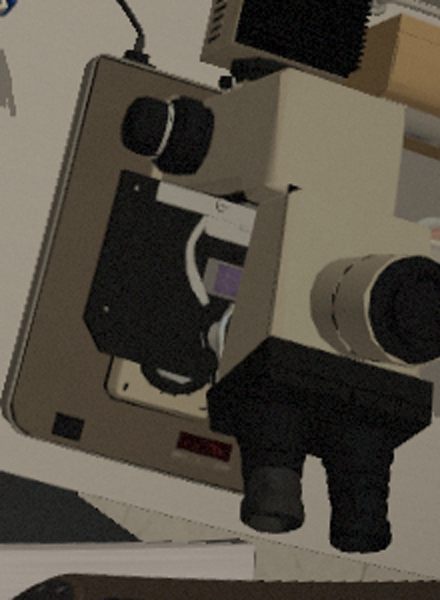

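View pics/sm.png

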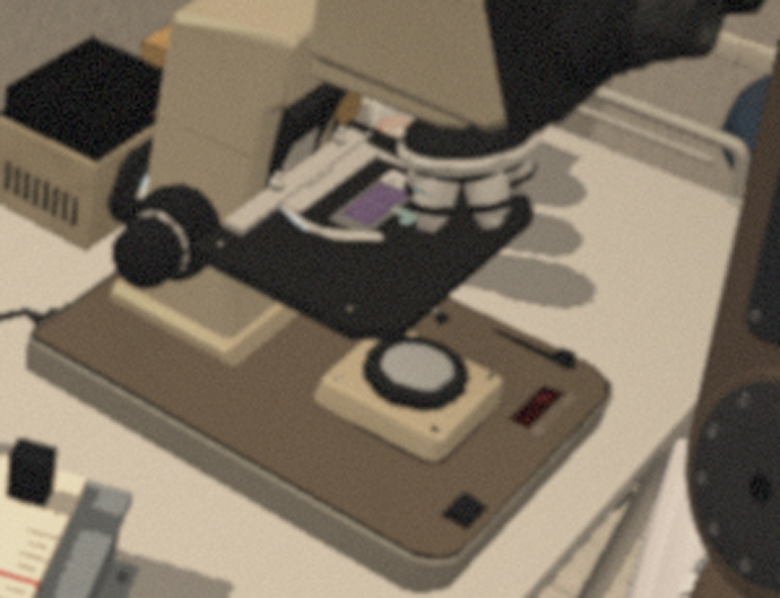

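```bash
python3 - <<'E'
from h import *
np.set_printoptions(precision=3,suppress=True)
ct=cam('top');cs=cam('scene')
for n,a,b in [('colcorner',(565,215),(408.5,4.6)),('headcorner',(558,352),(534,49)),('eyeA',(556,440),(615,19)),('eyeA2',(556,440),(632,2)),('headleft mid',(565,274),(462,25)),('headfront top',(525,390),(530,5))]:
    p=tri([ct,cs],[a,b]);print(n,p,proj(ct,p)-a,proj(cs,p)-b)
for z in (.3,.4,.5):
    print(z,onz(ct,[(556,440),(600,450),(580,330),(620,345),(610,310),(621,232),(525,390),(555,352)],z)[:,:2].tolist())
E
```

```text
colcorner [ 0.547 -0.062  0.273] [[0.329 1.2  ]] [[-1.052 -0.181]]
headcorner [ 0.343 -0.057  0.253] [[1.512 8.548]] [[-8.228 -0.639]]
eyeA [ 0.248 -0.009  0.349] [[0.631 4.058]] [[-4.261  0.179]]
eyeA2 [0.246 0.003 0.378] [[ 1.394 11.153]] [[-11.758   0.402]]
headleft mid [ 0.459 -0.067  0.258] [[1.143 4.94 ]] [[-4.459 -0.58 ]]
headfront top [0.333 0.048 0.375] [[ -3.123 -12.362]] [[12.236 -0.628]]
0.3 [[0.24173878227376647, -0.03160341026604513], [0.22490598073160806, -0.09728591118850743], [0.38706801353550113, -0.06502697796143742], [0.36634104894638164, -0.1255406926941653], [0.41397641224943815, -0.11082909180868872], [0.5222529873665843, -0.1328518698724091], [0.30866642692117396, 0.013501678054431587], [0.3580442230430285, -0.028465666382035515]]
0.4 [[0.2643645062085047, 0.015743682627901823], [0.24997210715858662, -0.04041623593972793], [0.388624052945162, -0.012834170128173228], [0.37090206265655806, -0.0645746678845941], [0.4116312993096685, -0.051995939971916705], [0.5042100464030399, -0.07082587801205853], [0.32158904882692174, 0.05430948099867364], [0.3638081021563, 0.018426519586562606]]
0.5 [[0.2869902301432428, 0.06309077552184864], [0.2750382335855651, 0.016453439309051465], [0.39018009235482287, 0.03935863770509085], [0.3754630763667345, -0.0036086430750229548], [0.40928618636989883, 0.006837211864855142], [0.48616710543949543, -0.008799886151708014], [0.33451167073266946, 0.09511728394291563], [0.36957198126957147, 0.0653187055551607]]
```

apply_moves:
  commands:
    - {"dx": 0, "dy": 0, "dz": 45, "spin": 0, "hand": 0}
    - {"dx": 0, "dy": 0, "dz": 45, "spin": 0, "hand": 0}
    - {"dx": 0, "dy": 0, "dz": 45, "spin": 0, "hand": 0}
    - {"dx": 0, "dy": 0, "dz": 45, "spin": 0, "hand": 0}
    - {"dx": 0, "dy": 0, "dz": 45, "spin": 0, "hand": 0}

```text
t: 0.78
eef_pos: [0.2737, -0.6167, 0.631]
ee_rot: [1.388, 1.57, 1.806]
force: [-0.2, 0.5, -1.2]
width: 0.0879
```

apply_moves:
  commands:
    - {"dx": 44, "dy": 40, "dz": 10, "spin": 0, "hand": 0}
    - {"dx": 44, "dy": 40, "dz": 10, "spin": 0, "hand": 0}
    - {"dx": 44, "dy": 40, "dz": 10, "spin": 0, "hand": 0}
    - {"dx": 40, "dy": 44, "dz": 0, "spin": 0, "hand": 0}
    - {"dx": 40, "dy": 44, "dz": 0, "spin": 0, "hand": 0}

```text
t: 1.4
eef_pos: [0.487, -0.4073, 0.6595]
ee_rot: [1.552, 1.571, 1.97]
force: [0.6, -0.4, 1.0]
width: 0.0877
```

```bash
python3 - <<'E'
from h import *
for n in ("scene","wrist"):
    cv2.imwrite(f"pics/{n}1.png",viewer.grab_frame(n)[:,:,::-1])
print(status.get_state()['eef_pos'],status.get_state()['q'])
E
```

```text
[ 0.4893161  -0.40520465  0.65867097] [-3.85389855e-01  2.49883346e-01  4.17067796e-01 -1.31935037e-03
 -1.73897109e+00 -7.62619159e-01]
```

View pics/wrist1.png

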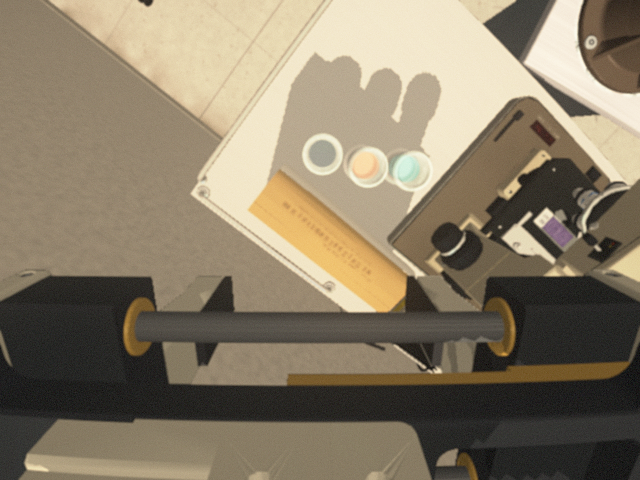

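View pics/scene1.png

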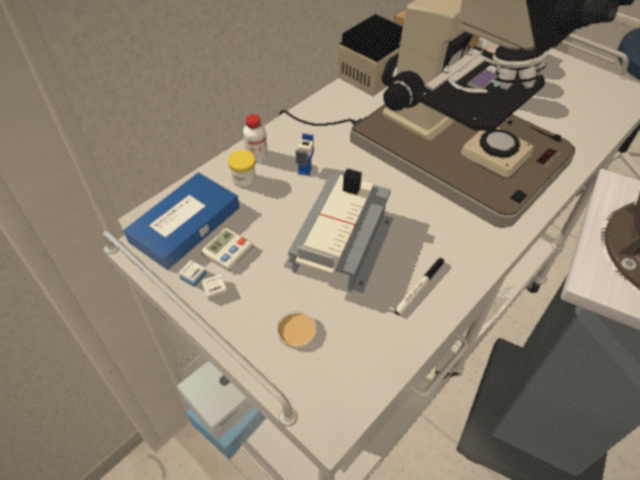

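apply_moves:
  commands:
    - {"dx": 32, "dy": 45, "dz": 0, "spin": 0, "hand": 0}
    - {"dx": 32, "dy": 45, "dz": 0, "spin": 0, "hand": 0}
    - {"dx": 30, "dy": 50, "dz": 0, "spin": 0, "hand": 0}
    - {"dx": 20, "dy": 52, "dz": 0, "spin": 0, "hand": 0}
    - {"dx": 10, "dy": 55, "dz": 0, "spin": 0, "hand": 0}

```text
t: 2.12
eef_pos: [0.6108, -0.1605, 0.6585]
ee_rot: [2.691, 1.569, 3.109]
force: [0.5, -0.1, -0.3]
width: 0.0875
```

apply_moves:
  commands:
    - {"dx": 8, "dy": 60, "dz": 0, "spin": 0, "hand": 0}
    - {"dx": 0, "dy": 60, "dz": 0, "spin": 0, "hand": 0}
    - {"dx": 0, "dy": 60, "dz": 0, "spin": 0, "hand": 0}
    - {"dx": 0, "dy": 60, "dz": -20, "spin": 0, "hand": 0}
    - {"dx": 0, "dy": 30, "dz": -50, "spin": -8, "hand": 0}

```text
t: 2.75
eef_pos: [0.6177, 0.1098, 0.5909]
ee_rot: [0.105, 1.566, 0.382]
force: [0.9, -0.5, -1.6]
width: 0.0877
```

```bash
python3 - <<'E'
from h import *
g=status.get_state();print(g['eef_pos'],g['ee_rot'])
cv2.imwrite(f"pics/wrist2.png",viewer.grab_frame('wrist')[:,:,::-1])
g=status.get_state();print(g['eef_pos'],g['ee_rot'],R.from_euler('xyz',g['ee_rot']).as_matrix())
E
```

```text
[0.61773627 0.10975097 0.59087801] [0.10500548 1.56645493 0.38249601]
[0.61711047 0.11224477 0.58091463] [2.8604363  1.56190229 3.12977065] [[-8.89329848e-03 -2.66078875e-01  9.63910235e-01]
 [ 1.05141489e-04  9.63948102e-01  2.66090297e-01]
 [-9.99960448e-01  2.46776739e-03 -8.54470226e-03]]
```

View pics/wrist2.png

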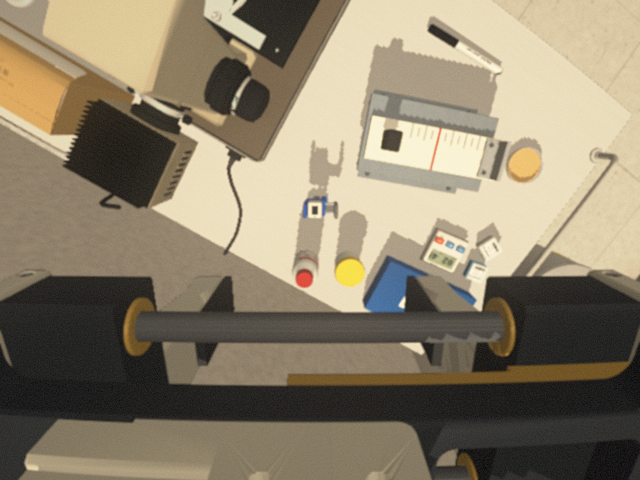

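```bash
python3 - <<'E'
from h import *
w=cv2.imread('pics/wrist2.png'); zoom(w,280,180,360,240,8,'pics/w2z.png')
E
```

```text
(no output)
```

View pics/w2z.png

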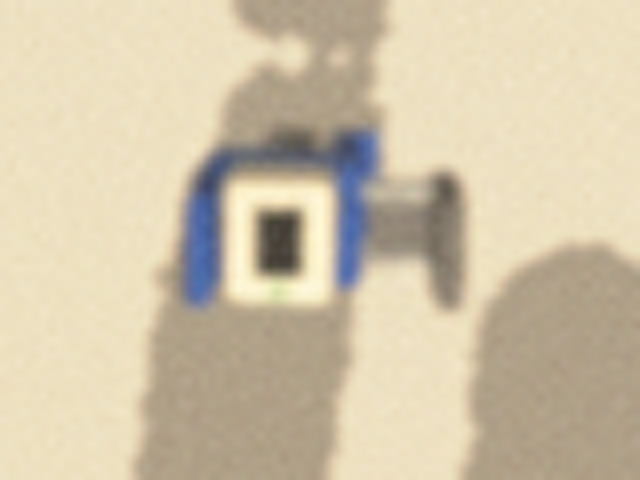

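apply_moves:
  commands:
    - {"dx": 0, "dy": 0, "dz": -50, "spin": 0, "hand": 0}
    - {"dx": 0, "dy": 0, "dz": -50, "spin": 0, "hand": 0}
    - {"dx": 0, "dy": 0, "dz": -50, "spin": 0, "hand": 0}
    - {"dx": 0, "dy": 0, "dz": -40, "spin": 0, "hand": 0}
    - {"dx": 0, "dy": 0, "dz": 0, "spin": 0, "hand": 0}

```text
t: 3.42
eef_pos: [0.6171, 0.1066, 0.3967]
ee_rot: [-3.036, 1.564, -2.758]
force: [0.2, -0.0, 0.8]
width: 0.0876
```

```bash
cat > look.py <<'E'
from h import *
import sys,json
def look(tag):
    g=status.get_state();im=viewer.grab_frame('wrist')[:,:,::-1].copy()
    cv2.imwrite(f'pics/{tag}.png',im)
    json.dump({k:np.array(g[k]).tolist() for k in('eef_pos','ee_rot')},open(f'pics/{tag}.json','w'))
    print(g['t'],g['eef_pos'],g['force'],g['width']);return im
def wc(tag):
    return cam('wrist',{k:np.array(v) for k,v in json.load(open(f'pics/{tag}.json')).items()})
if __name__=='__main__': look(sys.argv[1])
E
python3 look.py w3; python3 -c "
from look import *
print(R.from_euler('xyz',status.get_state()['ee_rot']).as_matrix())
p=proj(wc('w3'),[[0.644,0.123,0.036],[0.644,0.123,0.072]]);print(p)"
```

```text
3.425 [0.61712624 0.1066007  0.39666345] [ 0.203313   -0.03889904  0.77747618] 0.08764249960399143
[[-2.06622333e-03 -2.74596914e-01  9.61557209e-01]
 [-1.57290271e-03  9.61558964e-01  2.74594035e-01]
 [-9.99996628e-01 -9.45063342e-04 -2.41870979e-03]]
[[326.73328184 246.91503336]
 [327.52992261 258.19634378]]
```

View pics/w3.png

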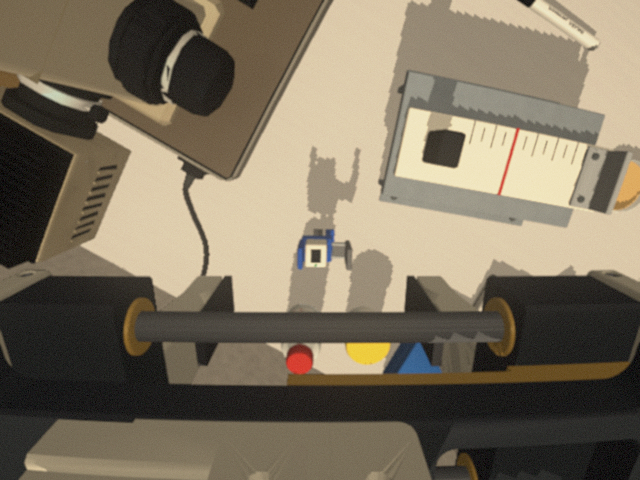

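```bash
python3 - <<'E'
from look import *
w=cv2.imread('pics/w3.png'); zoom(w,290,222,360,278,10,'pics/w3z.png')
E
```

```text
(no output)
```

View pics/w3z.png

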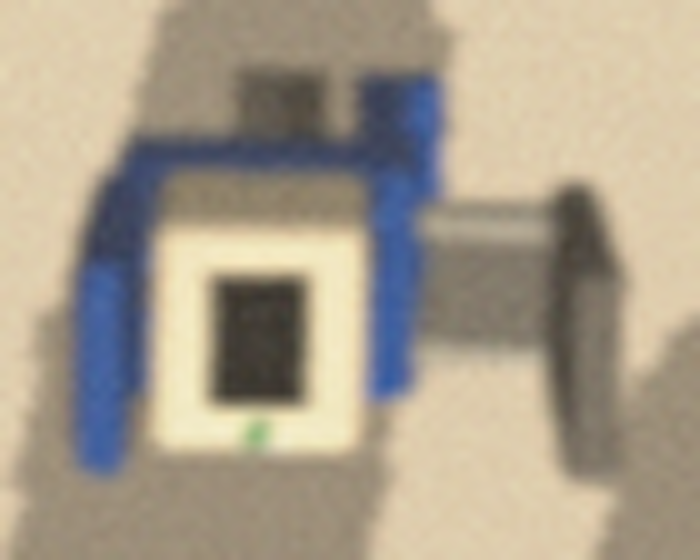

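```bash
python3 - <<'E'
from look import *
np.set_printoptions(precision=4,suppress=True)
c=wc('w3')
P=onz(c,[(297.8,248),(297.6,269),(352.2,249.3),(351.7,269.6)],.072);print(P)
b=(P[0]+P[1])/2;g=(P[2]+P[3])/2
print((b+g)/2,np.linalg.norm(g-b),np.degrees(np.arctan2(-(g-b)[0],(g-b)[1])))
print(np.linalg.norm(P[0]-P[1]),P[0]-P[1],P[2]-P[3])
# check board things
print(onz(c,[(517,129),(500,195)],.068), onz(c,[(628,184)],0.0))
print('gp',proj(c,status.get_state()['eef_pos']+np.array([0,0,-.159])))
E
```

```text
[[0.642  0.0932 0.072 ]
 [0.6624 0.0985 0.072 ]
 [0.6291 0.1429 0.072 ]
 [0.6487 0.1486 0.072 ]]
[0.6456 0.1208 0.072 ] 0.05162250059987079 14.926931816174209
0.021130200984397687 [-0.0205 -0.0053  0.    ] [-0.0196 -0.0057  0.    ]
[[0.4829 0.2515 0.068 ]
 [0.5419 0.2602 0.068 ]] [[0.485  0.4428 0.    ]]
gp [[318.12   319.5793]]
```

apply_moves:
  commands:
    - {"dx": 10, "dy": 5, "dz": -20, "spin": -1, "hand": 0}
    - {"dx": 10, "dy": 5, "dz": -30, "spin": 0, "hand": 0}
    - {"dx": 8.5, "dy": 4.5, "dz": -30, "spin": 0, "hand": 0}
    - {"dx": 0, "dy": 0, "dz": -20, "spin": 0, "hand": 0}
    - {"dx": 0, "dy": 0, "dz": 0, "spin": 0, "hand": 0}

```text
t: 4.1
eef_pos: [0.6467, 0.1219, 0.2992]
ee_rot: [-2.95, 1.569, -2.69]
force: [0.9, -0.2, 0.5]
width: 0.0878
```

```bash
python3 look.py w4; python3 - <<'E'
from look import *
w=cv2.imread('pics/w4.png'); zoom(w,240,240,400,340,5,'pics/w4z.png')
print(R.from_euler('xyz',status.get_state()['ee_rot']).as_matrix())
print(proj(wc('w4'),[[0.6456,0.1208,.072]]))
E
```

```text
4.1 [0.64670438 0.12194729 0.29923278] [ 0.8682791  -0.24195945  0.52593302] 0.08783298274864239
[[ 5.60277206e-04 -2.57783222e-01  9.66202617e-01]
 [-1.49923848e-04  9.66202736e-01  2.57783340e-01]
 [-9.99999832e-01 -2.89286944e-04  5.02693517e-04]]
[[317.06864426 259.67767358]]
```

View pics/w4z.png

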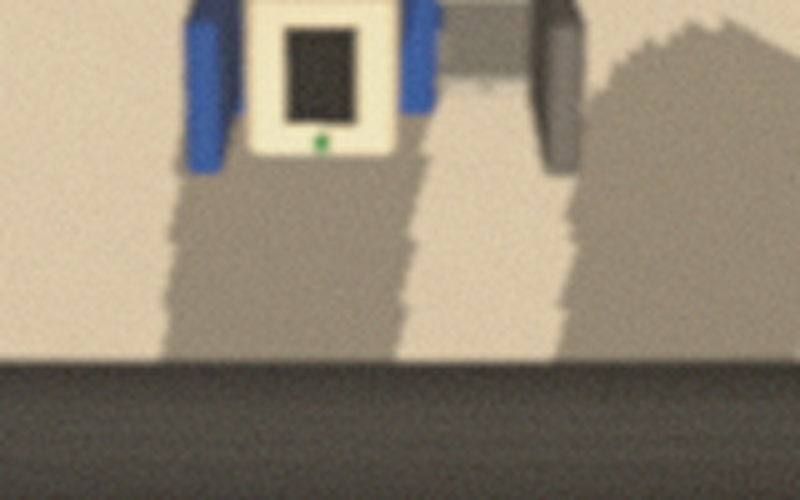

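apply_moves:
  commands:
    - {"dx": -1, "dy": -1, "dz": -25, "spin": 0, "hand": 0}
    - {"dx": 0, "dy": 0, "dz": -25, "spin": 0, "hand": 0}
    - {"dx": 0, "dy": 0, "dz": -20, "spin": 0, "hand": 0}
    - {"dx": 0, "dy": 0, "dz": -11, "spin": 0, "hand": 0}
    - {"dx": 0, "dy": 0, "dz": 0, "spin": 0, "hand": 0}
  grip_force: 25

```text
t: 4.78
eef_pos: [0.6457, 0.121, 0.2194]
ee_rot: [-0.161, 1.57, 0.1]
force: [0.3, -0.8, 0.2]
width: 0.0876
```

```bash
python3 look.py w5; python3 - <<'E'
from h import *
s=viewer.grab_frame('scene')[:,:,::-1]
zoom(s,230,90,390,210,4.5,'pics/s5.png')
E
```

```text
4.775 [0.64568628 0.12098052 0.21943485] [ 0.30593021 -0.77728713  0.24830566] 0.08761070141430832
```

View pics/w5.png

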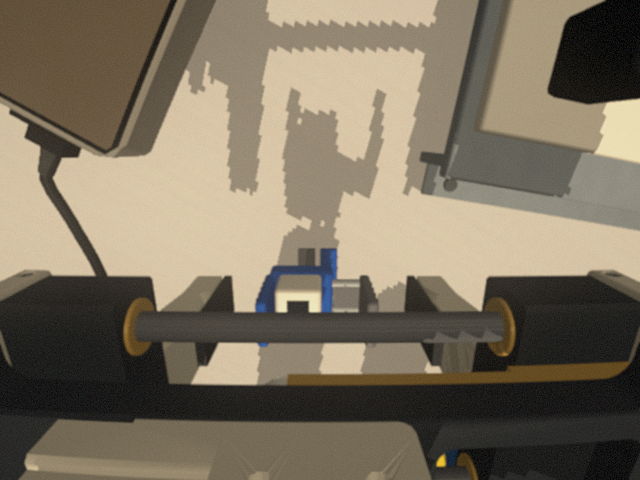

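View pics/s5.png

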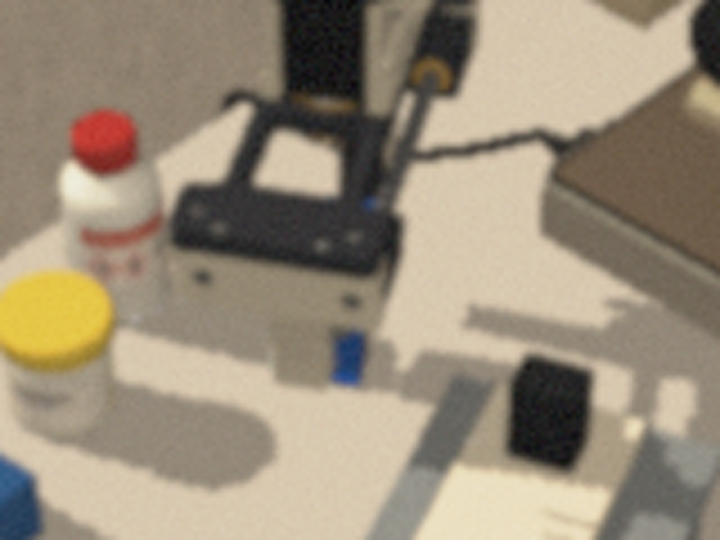

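apply_moves:
  commands:
    - {"dx": 0, "dy": 0, "dz": 0, "spin": 0, "hand": 0.35}
    - {"dx": 0, "dy": 0, "dz": 0, "spin": 0, "hand": 0.4}
    - {"dx": 0, "dy": 0, "dz": 0, "spin": 0, "hand": 0.45}
    - {"dx": 0, "dy": 0, "dz": 0, "spin": 0, "hand": 0.6}
    - {"dx": 0, "dy": 0, "dz": 0, "spin": 0, "hand": 0.6}
  grip_force: 25

```text
t: 5.5
eef_pos: [0.6455, 0.1207, 0.2191]
ee_rot: [-1.035, 1.57, -0.775]
force: [0.3, -2.1, 1.2]
width: 0.0436
```

```bash
python3 look.py w6; python3 - <<'E'
from h import *
s=viewer.grab_frame('scene')[:,:,::-1]
zoom(s,230,90,390,210,4.5,'pics/s6.png')
E
```

```text
5.5 [0.6454765  0.12074739 0.21907588] [ 0.29994578 -2.13985703  1.16246515] 0.04356319590115625
```

View pics/w6.png

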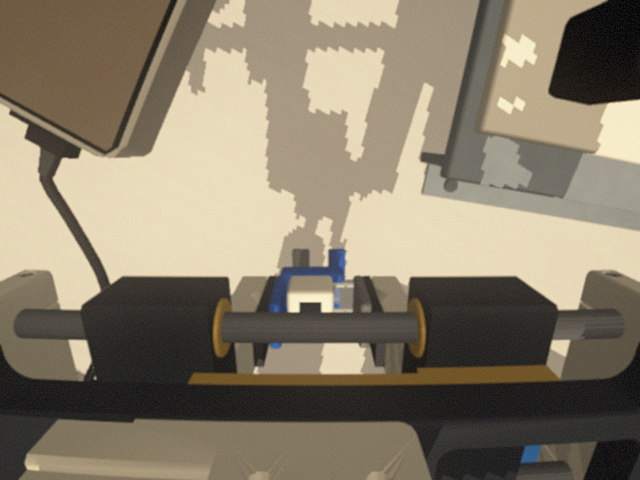

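View pics/s6.png

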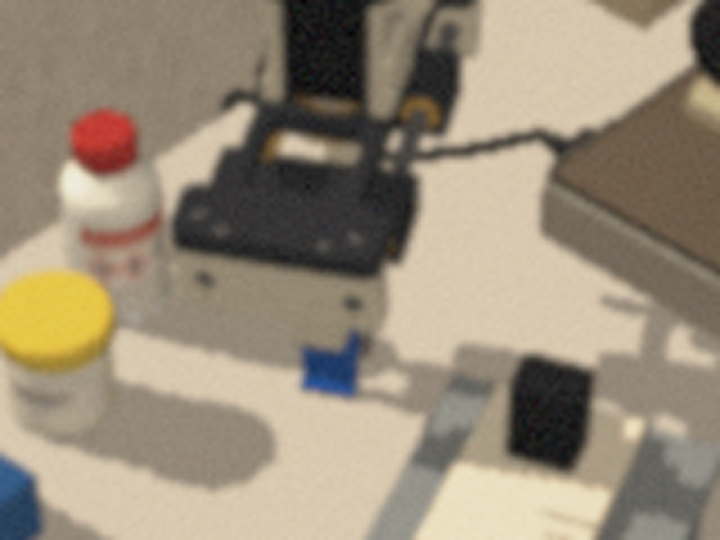

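apply_moves:
  commands:
    - {"dx": 0, "dy": 0, "dz": 0, "spin": 0, "hand": 0.7}
    - {"dx": 0, "dy": 0, "dz": 0, "spin": 0, "hand": 0.7}
    - {"dx": 0, "dy": 0, "dz": 0, "spin": 0, "hand": 0.7}
    - {"dx": 0, "dy": 0, "dz": 10, "spin": 0, "hand": 0.7}
    - {"dx": 0, "dy": 0, "dz": 20, "spin": 0, "hand": 0.7}

```text
t: 6.22
eef_pos: [0.6448, 0.1209, 0.2482]
ee_rot: [3.113, 1.568, -2.91]
force: [0.4, -0.6, -0.6]
width: 0.0377
```

```bash
python3 look.py w7; python3 - <<'E'
from h import *
s=viewer.grab_frame('scene')[:,:,::-1]
zoom(s,230,70,390,190,4.5,'pics/s7.png')
E
```

```text
6.225 [0.64480824 0.1208688  0.2482285 ] [ 0.42668174 -0.62883722 -0.60365916] 0.03766463009282594
```

View pics/w7.png

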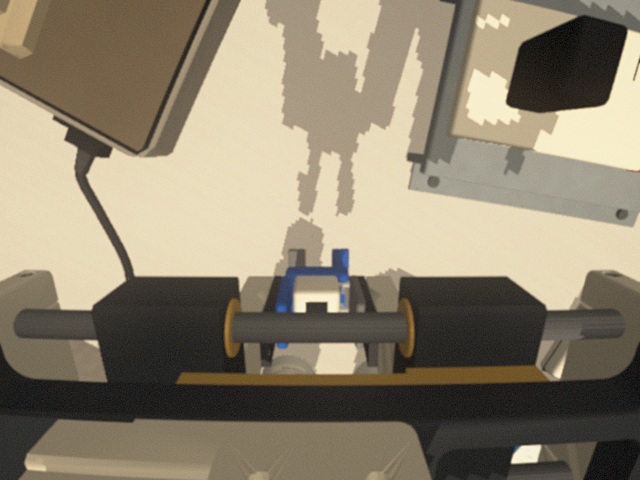

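View pics/s7.png

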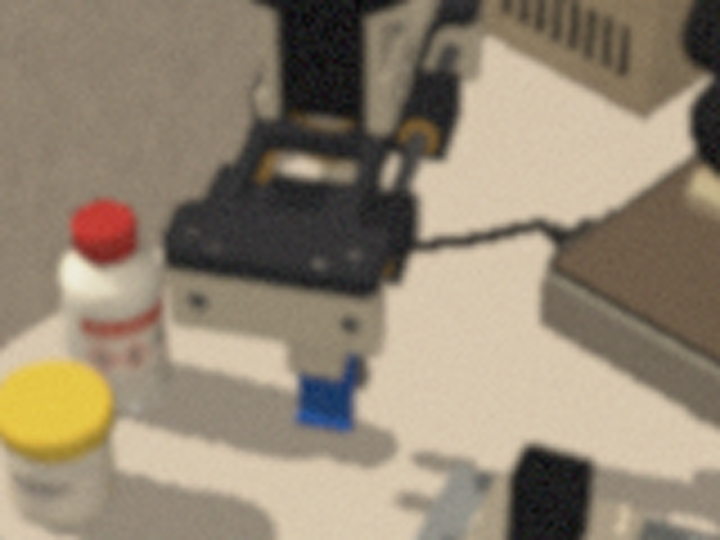

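```bash
python3 - <<'E'
from h import *
ct=cam('top');cs=cam('scene')
t=cv2.imread('pics/top0.png');s=cv2.imread('pics/scene0.png')
a=np.radians(6.5);X=np.array([np.cos(a),np.sin(a),0]);Y=np.array([-np.sin(a),np.cos(a),0]);Z=np.array([0,0,1])
m=np.array([.5134,.2552,.068])
def box(c,im,x0,y0,x1,y1,k,fn):
    im=cv2.resize(im[y0:y1,x0:x1],None,fx=k,fy=k,interpolation=cv2.INTER_CUBIC)
    def poly(P,col):
        q=(proj(c,P)-[x0,y0]+.5)*k-.5
        cv2.polylines(im,[np.round(q).astype(int)],True,col,1)
    r=lambda o,hx,y0,y1,z:[o+X*sx*hx+Y*yy+Z*z for sx,yy in((-1,y0),(1,y0),(1,y1),(-1,y1))]
    poly(r(m,.03,-.1,.1,0),(0,0,255)); poly(r(m,.028,.089,.095,.025),(0,255,0)); poly(r(m,.014,-.08,-.06,.04),(255,255,0)); poly(r(m,.03,-.0005,.0005,0),(255,0,0))
    e=np.array([.5,.3386,.06]); poly(r(e,.055,-.19,0,0),(255,0,255))
    cv2.imwrite(fn,im)
box(ct,t,270,200,410,310,5.5,'pics/ot.png')
box(cs,s,280,160,400,290,4.5,'pics/os.png')
E
```

```text
(no output)
```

View pics/ot.png

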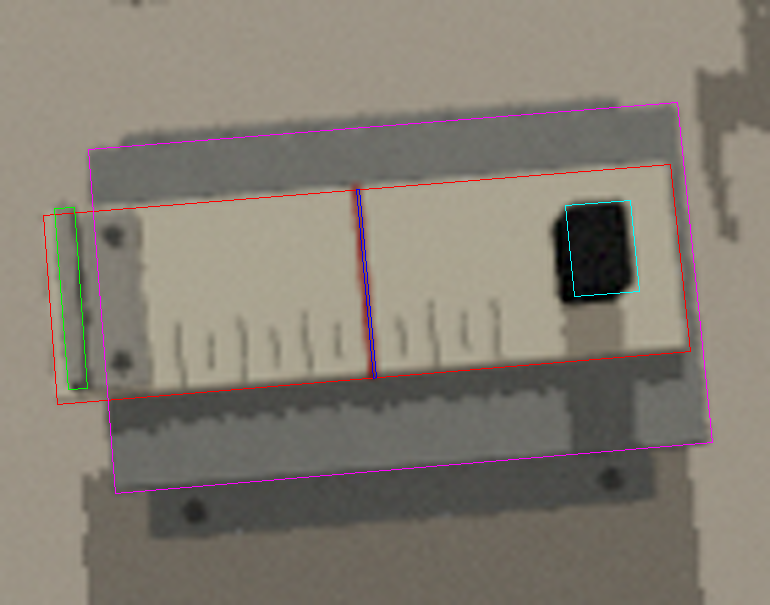

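View pics/os.png

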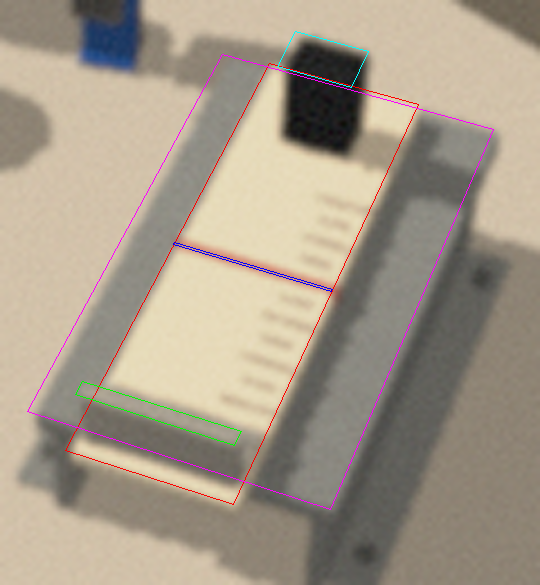

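```bash
python3 - <<'E'
from h import *
t=cv2.imread('pics/top0.png');s=cv2.imread('pics/scene0.png')
zoom(s,290,235,345,275,14,'pics/su.png')
zoom(t,275,230,305,280,12,'pics/tu.png')
E
```

```text
(no output)
```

View pics/su.png

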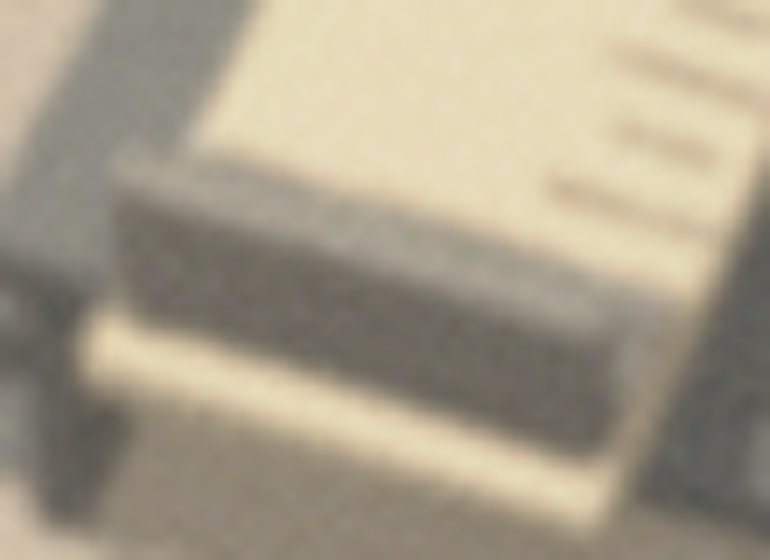

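View pics/tu.png

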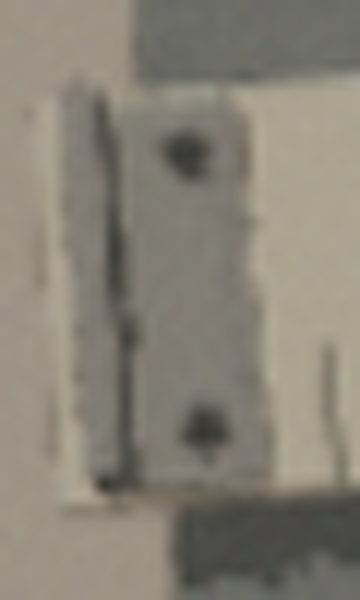

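```bash
python3 - <<'E'
from h import *
np.set_printoptions(precision=4,suppress=True)
ct=cam('top');cs=cam('scene')
for a,b in [((280.,237.5),(298.2,248.9)),((281.8,270.2),(333.9,259.3))]:
    p=tri([ct,cs],[a,b]);print(p,proj(ct,p)-a,proj(cs,p)-b)
    print(onz(ct,[a],.093),onz(cs,[b],.093))
print(onz(cs,[(345-24.7,0)],.068) if 0 else '')
# bolts/inner
print('inner edge',onz(ct,[(275+100/12,230+95/12),(275+122/12,230+470/12)],.093))
E
```

```text
[0.5296 0.3516 0.0888] [[0.2596 0.8577]] [[-0.9981 -0.2323]]
[[0.5304 0.3518 0.093 ]] [[0.5263 0.3541 0.093 ]]
[0.4734 0.3461 0.0923] [[0.2815 1.0573]] [[-1.2329 -0.2753]]
[[0.4751 0.3466 0.093 ]] [[0.4714 0.3462 0.093 ]]

inner edge [[0.5299 0.3462 0.093 ]
 [0.477  0.341  0.093 ]]
```

apply_moves:
  commands:
    - {"dx": 0, "dy": 0, "dz": 50, "spin": 0, "hand": 0.7}
    - {"dx": 0, "dy": 0, "dz": 50, "spin": 0, "hand": 0.7}
    - {"dx": -25, "dy": 40, "dz": 22, "spin": -2, "hand": 0.7}
    - {"dx": -25, "dy": 40, "dz": 0, "spin": -2, "hand": 0.7}
    - {"dx": -25, "dy": 40, "dz": 0, "spin": -2, "hand": 0.7}

```text
t: 6.95
eef_pos: [0.5693, 0.2419, 0.3708]
ee_rot: [1.648, 1.57, 1.802]
force: [0.4, 0.9, -1.2]
width: 0.038
```

apply_moves:
  commands:
    - {"dx": -25, "dy": 40, "dz": 0, "spin": -2, "hand": 0.7}
    - {"dx": -25, "dy": 40, "dz": 0, "spin": 0, "hand": 0.7}
    - {"dx": -17, "dy": 25, "dz": 0, "spin": 0, "hand": 0.7}
    - {"dx": 0, "dy": 0, "dz": 0, "spin": 0, "hand": 0.7}
    - {"dx": 0, "dy": 0, "dz": 0, "spin": 0, "hand": 0.7}

```text
t: 7.58
eef_pos: [0.5032, 0.3458, 0.3705]
ee_rot: [-2.717, 1.57, -2.596]
force: [-0.2, 0.6, -0.8]
width: 0.0378
```

```bash
python3 look.py w8; python3 - <<'E'
from h import *
g=status.get_state();print(R.from_euler('xyz',g['ee_rot']).as_matrix())
s=viewer.grab_frame('scene')[:,:,::-1];t=viewer.grab_frame('top')[:,:,::-1]
cv2.imwrite('pics/s8f.png',s)
zoom(s,250,120,410,280,3.7,'pics/s8.png');zoom(t,230,190,400,310,4.5,'pics/t8.png')
E
```

```text
7.575 [0.50322768 0.3457513  0.37046073] [-0.24302381  0.64527858 -0.83590561] 0.037753249089005805
[[-4.44486360e-04 -1.20448548e-01  9.92719472e-01]
 [-3.09591574e-04  9.92719539e-01  1.20448417e-01]
 [-9.99999853e-01 -2.53799905e-04 -4.78540150e-04]]
```

View pics/w8.png

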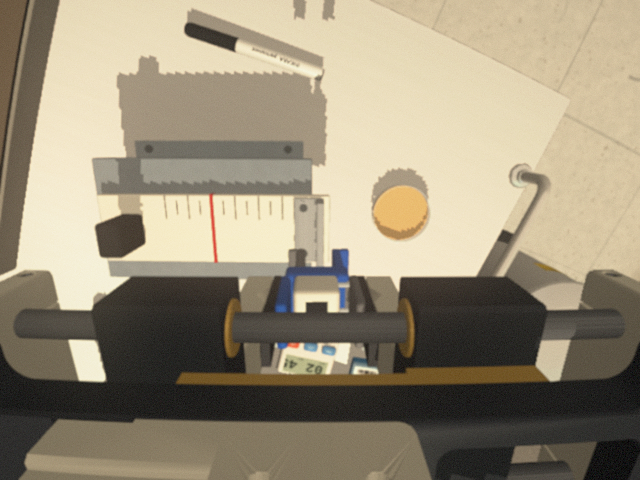

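View pics/s8.png

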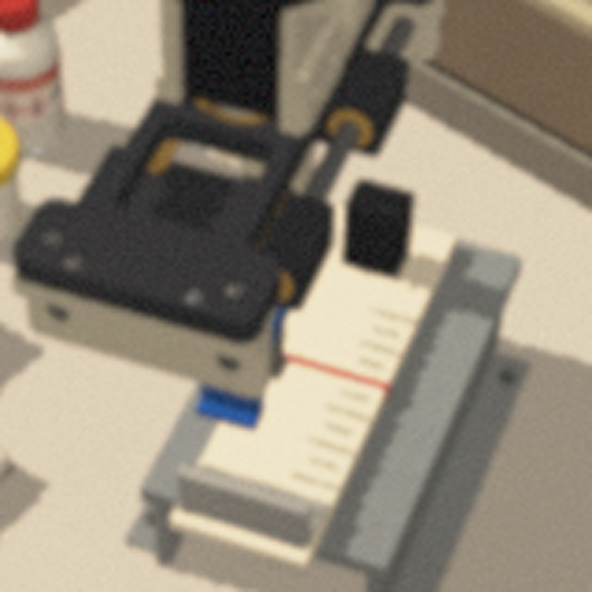

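View pics/t8.png

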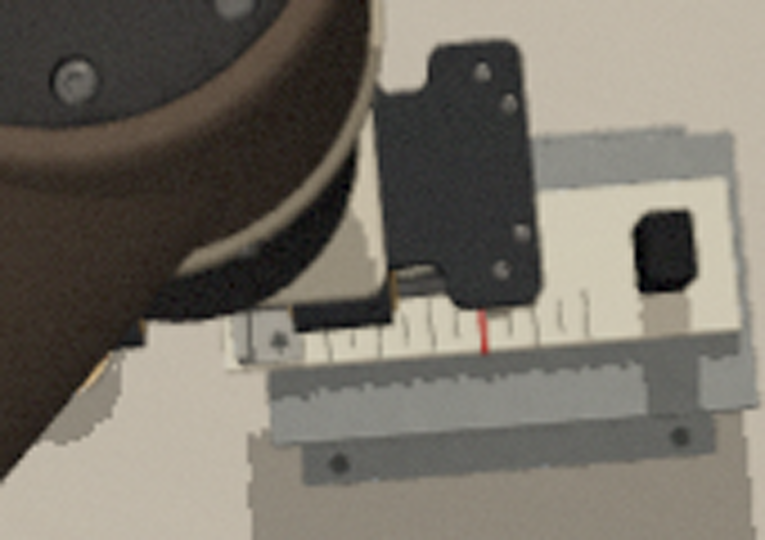

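```bash
python3 - <<'E'
from look import *
w=cv2.imread('pics/w8.png'); zoom(w,265,185,365,285,6,'pics/w8z.png')
c=wc('w8');np.set_printoptions(precision=4,suppress=True)
print(proj(c,[[.5031,.3466,.093],[.4753,.3434,.093],[.5031+.0278,.3466+.0032,.093]]))
print('red',onz(c,[(211.5,194),(216,263)],.068))
E
```

```text
[[319.7601 239.5214]
 [320.0656 204.5959]
 [319.4708 272.4838]]
red [[0.4819 0.2523 0.068 ]
 [0.5433 0.2585 0.068 ]]
```

View pics/w8z.png

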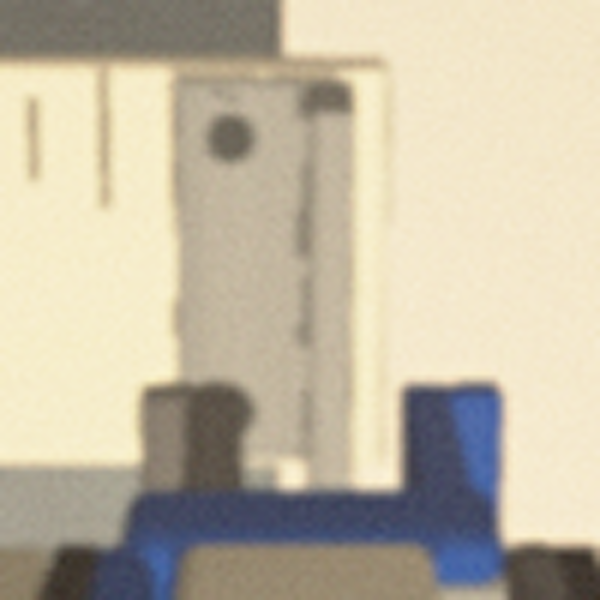

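apply_moves:
  commands:
    - {"dx": 0, "dy": 1, "dz": -20, "spin": -0.4, "hand": 0.7}
    - {"dx": 0, "dy": 0, "dz": -20, "spin": 0, "hand": 0.7}
    - {"dx": 0, "dy": 0, "dz": -12, "spin": 0, "hand": 0.7}
    - {"dx": 0, "dy": 0, "dz": 0, "spin": 0, "hand": 0.7}
    - {"dx": 0, "dy": 0, "dz": 0, "spin": 0, "hand": 0.7}

```text
t: 8.35
eef_pos: [0.5037, 0.3469, 0.3196]
ee_rot: [0.538, 1.57, 0.652]
force: [0.1, 0.5, -0.3]
width: 0.0376
```

```bash
python3 look.py w9; python3 - <<'E'
from look import *
w=cv2.imread('pics/w9.png'); zoom(w,255,195,375,295,6,'pics/w9z.png')
s=viewer.grab_frame('scene')[:,:,::-1]
zoom(s,270,200,370,290,6,'pics/s9.png')
E
```

```text
8.35 [0.50370263 0.34693225 0.31962937] [ 0.09188429  0.53487665 -0.31143064] 0.037561386542725415
```

View pics/w9z.png

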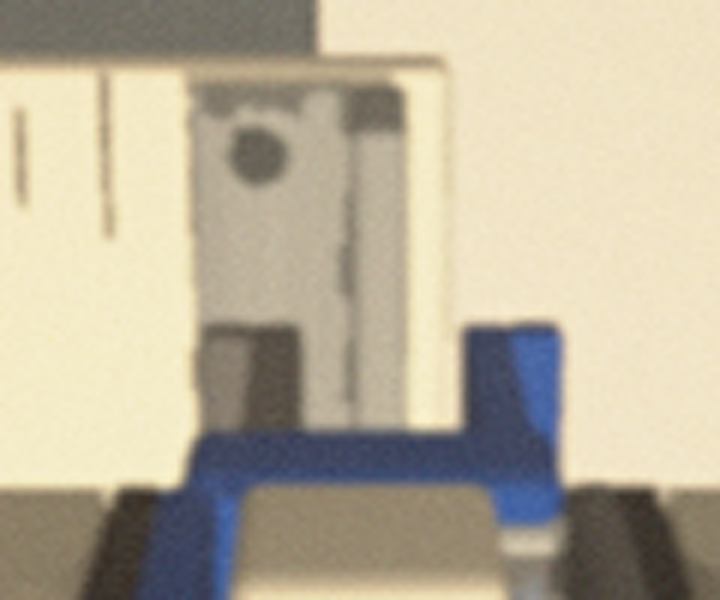

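View pics/s9.png

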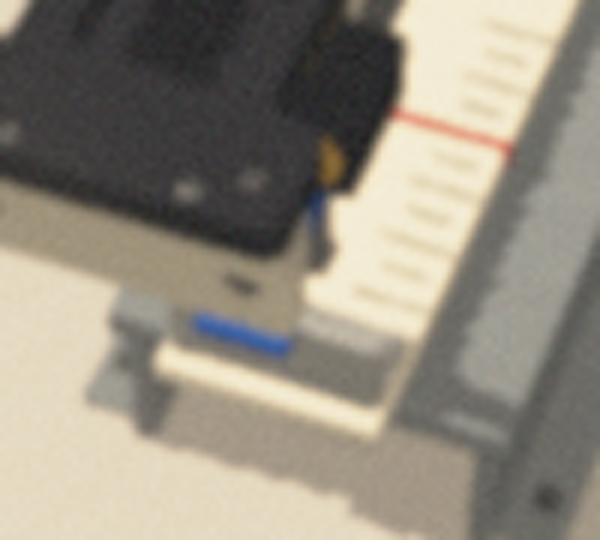

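```bash
python3 - <<'E'
from look import *
cs=cam('scene')
a=np.radians(6.5);X=np.array([np.cos(a),np.sin(a),0]);Y=np.array([-np.sin(a),np.cos(a),0])
c=np.array([.5031,.3466,.1015])
for x in (-.012,.012,0): print(x,(proj(cs,[c+X*x+Y*.018,c+X*x+Y*.018+[0,0,.003]])-[270,200])*6)
w=wc('w9')
print(proj(w,[c+X*-.012+Y*.013,c+X*-.012-Y*.013])*6-np.array([255,195])*6)
E
```

```text
-0.012 [[286.05112833 355.9664398 ]
 [286.16177277 348.38175584]]
0.012 [[193.17680722 326.22822006]
 [193.01372382 318.61204153]]
0 [[239.44305872 341.04211399]
 [239.41584278 333.44148631]]
[[504.49910962 310.19464183]
 [249.98221809 309.8451717 ]]
```

apply_moves:
  commands:
    - {"dx": -0.5, "dy": 0, "dz": -8, "spin": 0, "hand": 0.7}
    - {"dx": 0, "dy": 0, "dz": -8, "spin": 0, "hand": 0.7}
    - {"dx": 0, "dy": 0, "dz": -8, "spin": 0, "hand": 0.7}
    - {"dx": 0, "dy": 0, "dz": -5, "spin": 0, "hand": 0.7}
    - {"dx": 0, "dy": 0, "dz": 0, "spin": 0, "hand": 0.7}

```text
t: 9.07
eef_pos: [0.5028, 0.3468, 0.2892]
ee_rot: [-2.36, 1.57, -2.246]
force: [0.1, -0.4, -0.5]
width: 0.0381
```

```bash
python3 look.py w10; python3 - <<'E'
from look import *
w=cv2.imread('pics/w10.png'); zoom(w,255,195,375,295,6,'pics/w10z.png')
s=viewer.grab_frame('scene')[:,:,::-1]
zoom(s,270,200,370,290,6,'pics/s10.png')
E
```

```text
9.075 [0.50277154 0.34680245 0.2892409 ] [ 0.11031569 -0.40462613 -0.50134494] 0.038058137997408856
```

View pics/w10z.png

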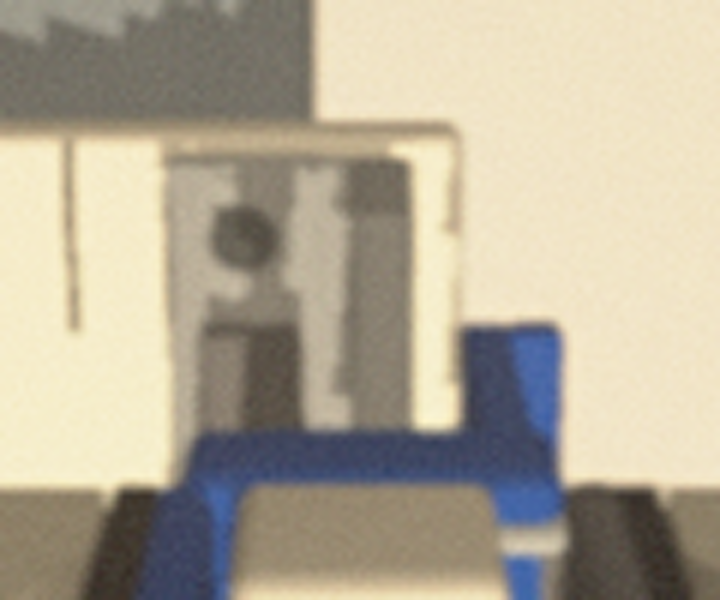

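View pics/s10.png

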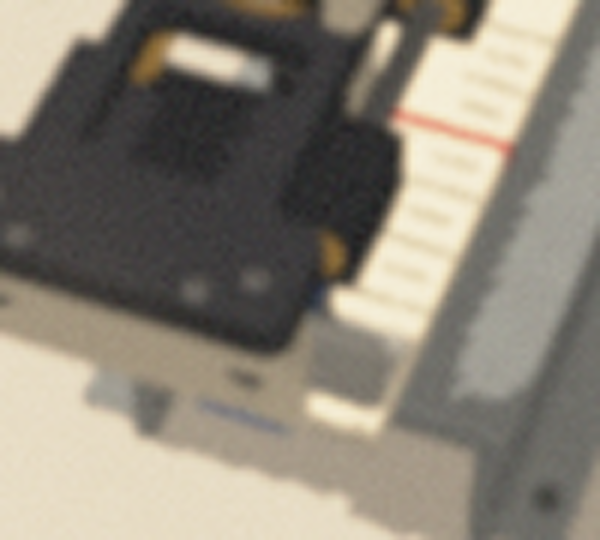

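apply_moves:
  commands:
    - {"dx": 0, "dy": 0, "dz": 0, "spin": 0, "hand": 0.5}
    - {"dx": 0, "dy": 0, "dz": 0, "spin": 0, "hand": 0.45}
    - {"dx": 0, "dy": 0, "dz": 0, "spin": 0, "hand": 0.4}
    - {"dx": 0, "dy": 0, "dz": 0, "spin": 0, "hand": 0.2}
    - {"dx": 0, "dy": 0, "dz": 0, "spin": 0, "hand": 0.1}

```text
t: 9.8
eef_pos: [0.5029, 0.3469, 0.29]
ee_rot: [0.744, 1.57, 0.858]
force: [0.0, 0.4, 0.3]
width: 0.0676
```

```bash
python3 look.py w11; python3 - <<'E'
from look import *
w=cv2.imread('pics/w11.png'); zoom(w,200,195,440,375,3.3,'pics/w11z.png')
E
```

```text
9.8 [0.50289683 0.34693244 0.29002398] [0.01044371 0.39468338 0.2883041 ] 0.06759460961791405
```

View pics/w11z.png

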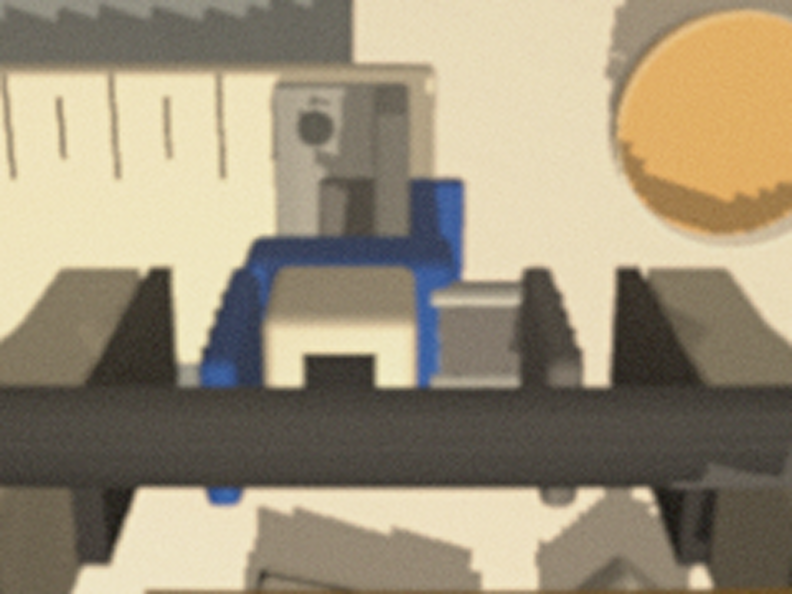

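apply_moves:
  commands:
    - {"dx": 0, "dy": 0, "dz": 0, "spin": 0, "hand": 0}
    - {"dx": 0, "dy": 0, "dz": 15, "spin": 0, "hand": 0}
    - {"dx": 0, "dy": 0, "dz": 25, "spin": 0, "hand": 0}
    - {"dx": 0, "dy": 0, "dz": 35, "spin": 0, "hand": 0}
    - {"dx": 0, "dy": 0, "dz": 35, "spin": 0, "hand": 0}

```text
t: 10.48
eef_pos: [0.5028, 0.3468, 0.4022]
ee_rot: [0.512, 1.57, 0.626]
force: [0.3, 0.5, 0.4]
width: 0.0876
```

apply_moves:
  commands:
    - {"dx": 0, "dy": -20, "dz": 10, "spin": 0, "hand": 0}
    - {"dx": 3, "dy": -35, "dz": 0, "spin": 0, "hand": 0}
    - {"dx": 5, "dy": -35, "dz": 0, "spin": 0, "hand": 0}
    - {"dx": 6, "dy": -40, "dz": 0, "spin": 0, "hand": 0}
    - {"dx": 2, "dy": -20, "dz": 0, "spin": 0, "hand": 0}

```text
t: 11.1
eef_pos: [0.5186, 0.1946, 0.4102]
ee_rot: [2.34, 1.571, 2.453]
force: [0.6, 0.4, 0.6]
width: 0.0876
```

```bash
python3 look.py w12; python3 - <<'E'
from look import *
s=viewer.grab_frame('scene')[:,:,::-1]
cv2.imwrite('pics/s12.png',s);zoom(s,260,190,370,290,6,'pics/s12z.png')
E
```

```text
11.1 [0.51860959 0.19461472 0.41022982] [0.56478023 0.39952421 0.55871216] 0.08764879818966437
```

View pics/w12.png

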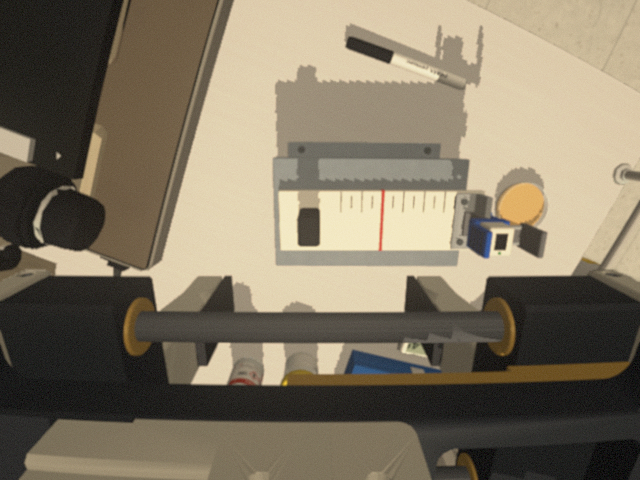

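View pics/s12z.png

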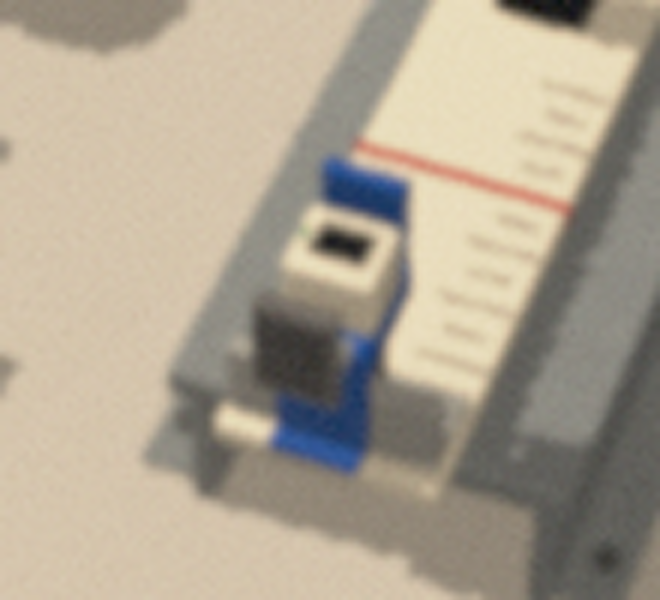

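```bash
python3 - <<'E'
from look import *
w=cv2.imread('pics/w12.png'); zoom(w,270,180,420,270,5.3,'pics/w12z.png')
E
```

```text
(no output)
```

View pics/w12z.png

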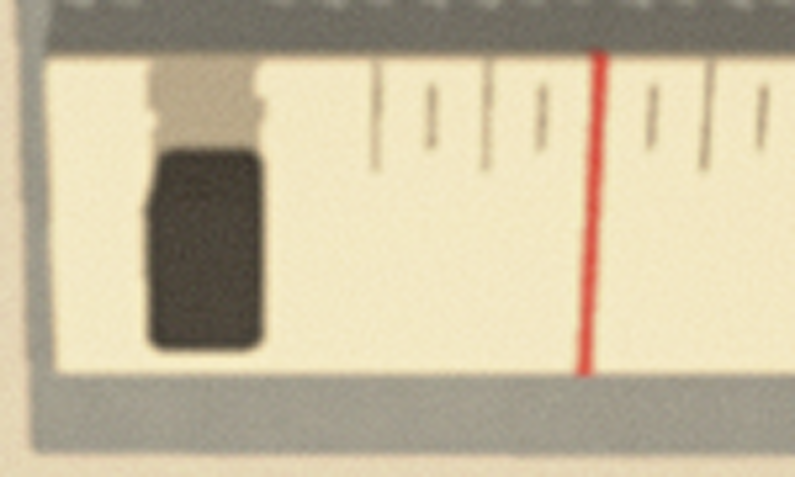

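```bash
python3 - <<'E'
from look import *
np.set_printoptions(precision=4,suppress=True)
c=wc('w12');z=lambda a:[(270+x/5.3,180+y/5.3) for x,y in a]
print(c[2])
rl=onz(c,z([(600,53),(584,375)]),.068);print('red',rl,np.linalg.norm(rl[0]-rl[1]),rl.mean(0))
print('yaw',np.degrees(np.arctan2((rl[1]-rl[0])[1],(rl[1]-rl[0])[0])))
print('tail',onz(c,z([(45,57),(56,373)]),.068))
P=onz(c,z([(150,350),(264,350),(264,205),(147,205)]),.108);print('grip',P,P.mean(0))
print('stand near edge',onz(c,z([(20,10),(35,452)]),.06))
st=onz(c,[(469,160),(457,265),(275,158),(275.5,264.5)],.06);print(st)
m=rl.mean(0);a=np.radians(6.5);X=np.array([np.cos(a),np.sin(a),0]);Y=np.array([-np.sin(a),np.cos(a),0])
g=m-.07*Y;print('grip nominal',g)
q=(proj(c,[g+X*sx*.014+Y*sy*.01+[0,0,zz] for zz in(0,.04) for sx,sy in((1,1),(1,-1),(-1,-1),(-1,1))])-[270,180])*5.3;print(q)
E
```

```text
[[-0.1134 -0.9544 -0.2762  0.4429]
 [ 0.9936 -0.109  -0.0312  0.1863]
 [-0.0003 -0.278   0.9606  0.3908]
 [ 0.      0.      0.      1.    ]]
red [[0.482  0.2523 0.068 ]
 [0.5424 0.2593 0.068 ]] 0.060892828027513134 [0.5122 0.2558 0.068 ]
yaw 6.6134104054098115
tail [[0.494  0.1534 0.068 ]
 [0.5533 0.1603 0.068 ]]
grip [[0.5339 0.1785 0.108 ]
 [0.5318 0.1972 0.108 ]
 [0.5075 0.1944 0.108 ]
 [0.5096 0.1757 0.108 ]] [0.5207 0.1865 0.108 ]
stand near edge [[0.4872 0.1473 0.06  ]
 [0.5728 0.1569 0.06  ]]
[[0.4444 0.3318 0.06  ]
 [0.5514 0.3441 0.06  ]
 [0.4645 0.1466 0.06  ]
 [0.5721 0.1556 0.06  ]]
grip nominal [0.5201 0.1863 0.068 ]
[[266.0816 291.0495]
 [158.5491 291.025 ]
 [156.232  142.7205]
 [266.2694 142.7158]
 [266.9007 356.7733]
 [145.4622 356.7301]
 [142.4535 190.437 ]
 [267.1377 190.4393]]
```

apply_moves:
  commands:
    - {"dx": 1.7, "dy": -8.3, "dz": -30, "spin": -0.2, "hand": 0}
    - {"dx": 0, "dy": 0, "dz": -40, "spin": 0, "hand": 0}
    - {"dx": 0, "dy": 0, "dz": -40, "spin": 0, "hand": 0}
    - {"dx": 0, "dy": 0, "dz": 0, "spin": 0, "hand": 0}
    - {"dx": 0, "dy": 0, "dz": 0, "spin": 0, "hand": 0}

```text
t: 11.82
eef_pos: [0.5212, 0.1893, 0.3013]
ee_rot: [0.138, 1.569, 0.25]
force: [0.3, -0.3, -0.3]
width: 0.0877
```

```bash
python3 look.py w13; python3 -c "
from look import *
print(R.from_euler('xyz',status.get_state()['ee_rot']).as_matrix())"
```

```text
11.825 [0.52115064 0.18931733 0.30127473] [ 0.26255651 -0.28868167 -0.26073781] 0.08770297237777831
[[ 2.22391181e-03 -1.11157834e-01  9.93800277e-01]
 [ 1.19564328e-03  9.93802320e-01  1.11155387e-01]
 [-9.99996812e-01  9.41030845e-04  2.34303383e-03]]
```

View pics/w13.png

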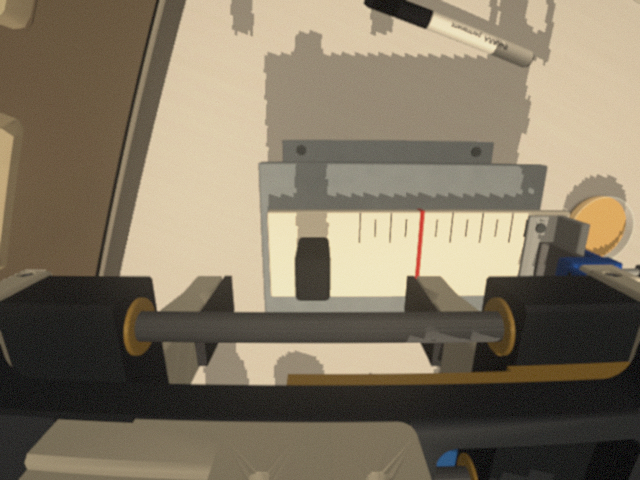

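apply_moves:
  commands:
    - {"dx": -1, "dy": -3, "dz": -15, "spin": 0, "hand": 0}
    - {"dx": 0, "dy": 0, "dz": -15, "spin": 0, "hand": 0}
    - {"dx": 0, "dy": 0, "dz": -13, "spin": 0, "hand": 0}
    - {"dx": 0, "dy": 0, "dz": -7, "spin": 0, "hand": 0}
    - {"dx": 0, "dy": 0, "dz": 0, "spin": 0, "hand": 0}

```text
t: 12.5
eef_pos: [0.5195, 0.1855, 0.2491]
ee_rot: [-2.535, 1.569, -2.424]
force: [0.0, 0.1, 0.3]
width: 0.0876
```

```bash
python3 look.py w14; python3 -c "
from look import *
print(R.from_euler('xyz',status.get_state()['ee_rot']).as_matrix())
s=viewer.grab_frame('scene')[:,:,::-1]
zoom(s,260,120,420,280,3.7,'pics/s14z.png')"
```

```text
12.5 [0.51949073 0.18549167 0.24913849] [0.0318634  0.12156012 0.26024151] 0.08756281069095613
[[-3.90359198e-04 -1.10524178e-01  9.93873359e-01]
 [-4.75856914e-04  9.93873343e-01  1.10523989e-01]
 [-9.99999811e-01 -4.29797454e-04 -4.40561295e-04]]
```

View pics/w14.png

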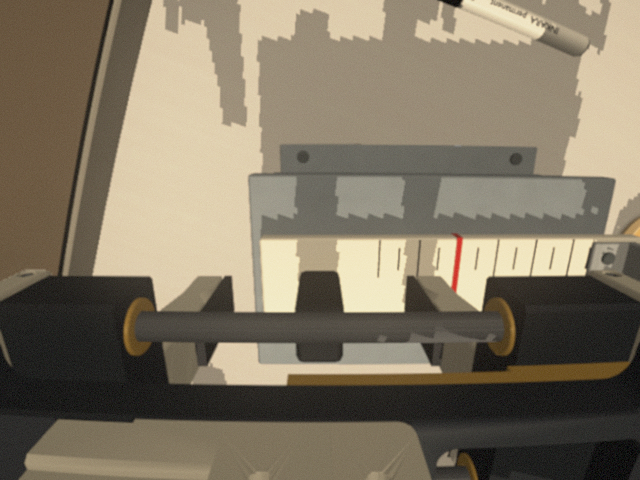

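View pics/s14z.png

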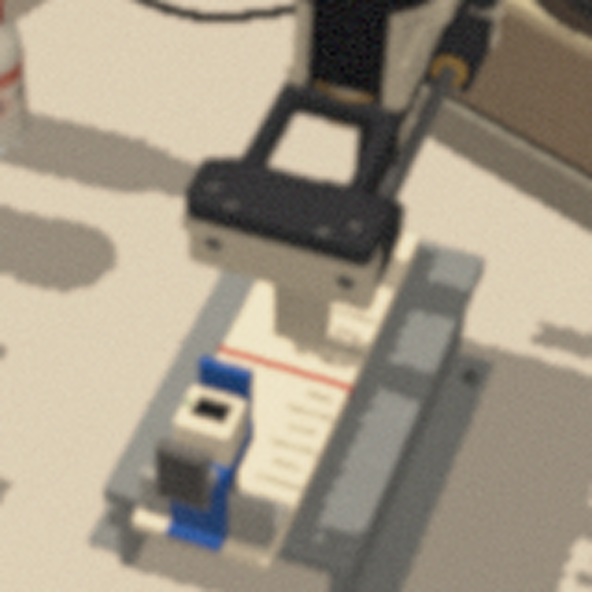

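apply_moves:
  commands:
    - {"dx": 0, "dy": 0, "dz": 0, "spin": 0, "hand": 0.5}
    - {"dx": 0, "dy": 0, "dz": 0, "spin": 0, "hand": 0.65}
    - {"dx": 0, "dy": 0, "dz": 0, "spin": 0, "hand": 0.75}
    - {"dx": 0, "dy": 0, "dz": 0, "spin": 0, "hand": 0.9}
    - {"dx": 0, "dy": 0, "dz": 0, "spin": 0, "hand": 1}
  grip_force: 40

```text
t: 13.22
eef_pos: [0.5195, 0.1855, 0.2499]
ee_rot: [0.273, 1.571, 0.384]
force: [0.0, 0.2, -0.5]
width: 0.0429
```

apply_moves:
  commands:
    - {"dx": 0, "dy": 0, "dz": 0, "spin": 0, "hand": 1}
    - {"dx": 0, "dy": 0, "dz": 0, "spin": 0, "hand": 1}
    - {"dx": 0, "dy": 0, "dz": 0, "spin": 0, "hand": 1}
    - {"dx": 0, "dy": 0, "dz": 0, "spin": 0, "hand": 1}
    - {"dx": 0, "dy": 0, "dz": 0, "spin": 0, "hand": 1}

```text
t: 13.85
eef_pos: [0.5195, 0.1856, 0.2499]
ee_rot: [-2.632, 1.571, -2.521]
force: [1.6, 0.1, -0.2]
width: 0.0197
```

```bash
python3 look.py w15; python3 -c "
from look import *
g=status.get_state();print(R.from_euler('xyz',g['ee_rot']).as_matrix(),g['moment'])"
```

```text
13.85 [0.51951796 0.18555375 0.24985949] [ 1.56505902  0.07310568 -0.22784359] 0.019670158547233467
[[-7.06824179e-06 -1.10389298e-01  9.93888426e-01]
 [-6.88975699e-06  9.93888426e-01  1.10389298e-01]
 [-1.00000000e+00 -6.06739149e-06 -7.78559914e-06]] [-0.0476232   0.00724956  0.06548066]
```

View pics/w15.png

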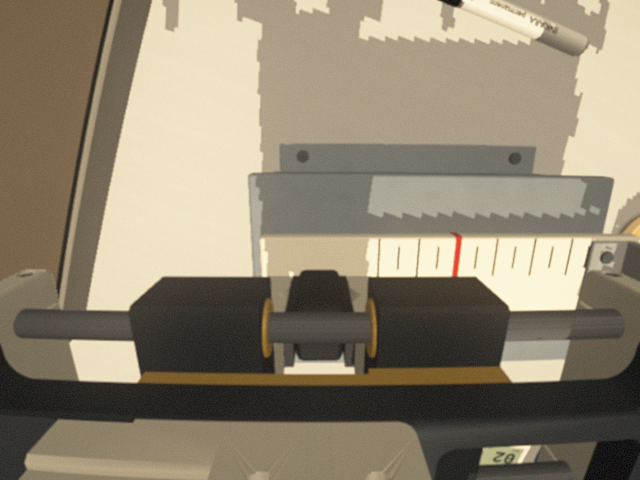

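apply_moves:
  commands:
    - {"dx": -0.5, "dy": 5, "dz": 0, "spin": 0, "hand": 1}
    - {"dx": -1.1, "dy": 10, "dz": 0, "spin": 0, "hand": 1}
    - {"dx": -1.1, "dy": 10, "dz": 0, "spin": 0, "hand": 1}
    - {"dx": -1.1, "dy": 10, "dz": 0, "spin": 0, "hand": 1}
    - {"dx": -0.6, "dy": 5, "dz": 0, "spin": 0, "hand": 1}

```text
t: 14.52
eef_pos: [0.5151, 0.2264, 0.2499]
ee_rot: [-1.238, 1.571, -1.126]
force: [1.3, -2.9, 1.3]
width: 0.0201
```

apply_moves:
  commands:
    - {"dx": -1.1, "dy": 10, "dz": 0, "spin": 0, "hand": 1}
    - {"dx": -1.1, "dy": 10, "dz": 0, "spin": 0, "hand": 1}
    - {"dx": -1.1, "dy": 10, "dz": 0, "spin": 0, "hand": 1}
    - {"dx": 0, "dy": 0, "dz": 0, "spin": 0, "hand": 1}
    - {"dx": 0, "dy": 0, "dz": 0, "spin": 0, "hand": 1}

```text
t: 15.15
eef_pos: [0.5119, 0.2562, 0.2499]
ee_rot: [1.005, 1.57, 1.116]
force: [-0.3, 0.6, 0.1]
width: 0.0198
```

```bash
python3 look.py w16; python3 -c "
from look import *
g=status.get_state();print(R.from_euler('xyz',g['ee_rot']).as_matrix(),g['moment'])
t=viewer.grab_frame('top')[:,:,::-1];cv2.imwrite('pics/t16.png',t)
s=viewer.grab_frame('scene')[:,:,::-1];cv2.imwrite('pics/s16.png',s)
zoom(s,240,170,400,330,3.7,'pics/s16z.png')"
```

```text
15.15 [0.51188826 0.2561767  0.24989539] [-0.30114266  0.57538772  0.06360075] 0.019840769892733194
[[ 3.34190332e-04 -1.10539401e-01  9.93871686e-01]
 [ 7.73218711e-04  9.93871473e-01  1.10539118e-01]
 [-9.99999645e-01  7.31539080e-04  4.17613371e-04]] [ 0.41565137  0.08175796 -0.04533743]
```

View pics/w16.png

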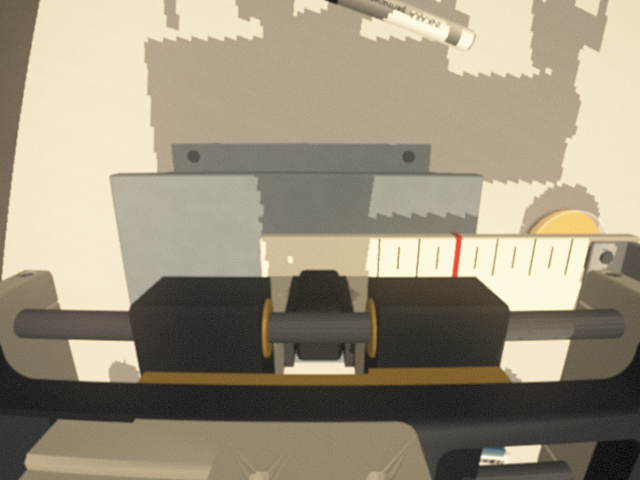

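View pics/s16z.png

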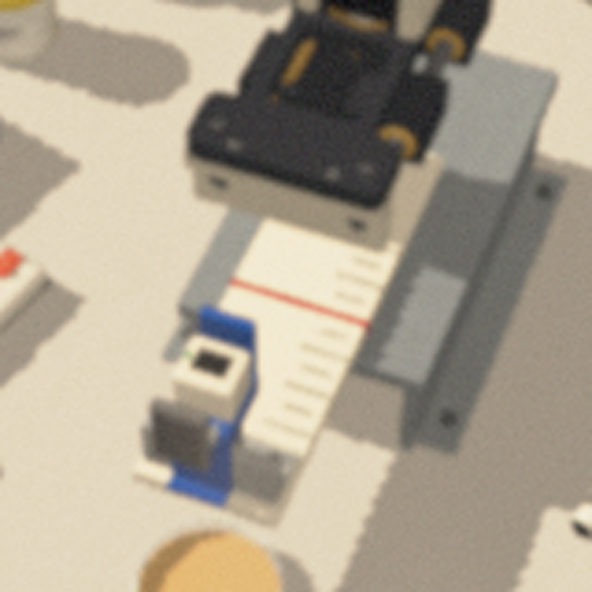

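```bash
python3 - <<'E'
from look import *
np.set_printoptions(precision=4,suppress=True)
w=cv2.imread('pics/w16.png'); zoom(w,430,160,500,290,4.5,'pics/w16z.png')
s=cv2.imread('pics/s16.png'); zoom(s,280,225,365,290,9,'pics/s16y.png')
t=cv2.imread('pics/t16.png'); zoom(t,220,190,420,320,4,'pics/t16z.png')
E
```

```text
(no output)
```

View pics/w16z.png

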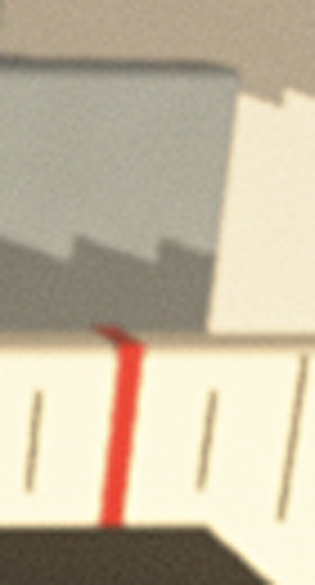

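View pics/s16y.png

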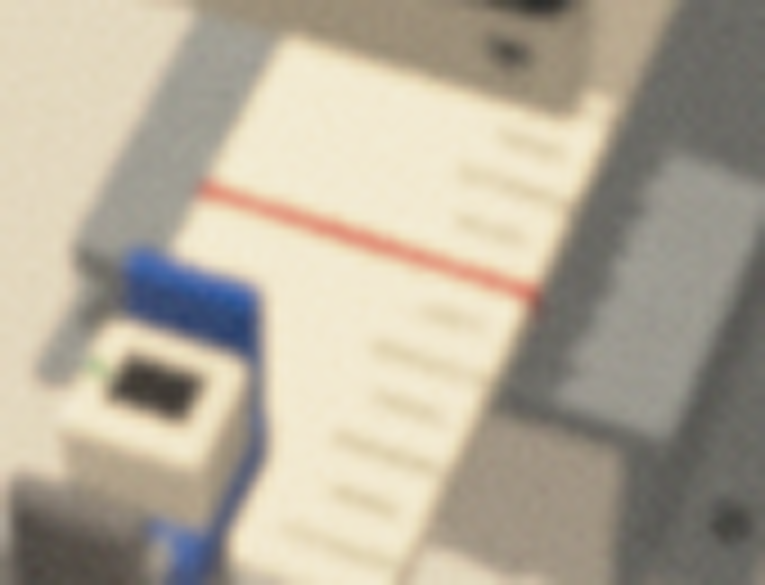

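View pics/t16z.png

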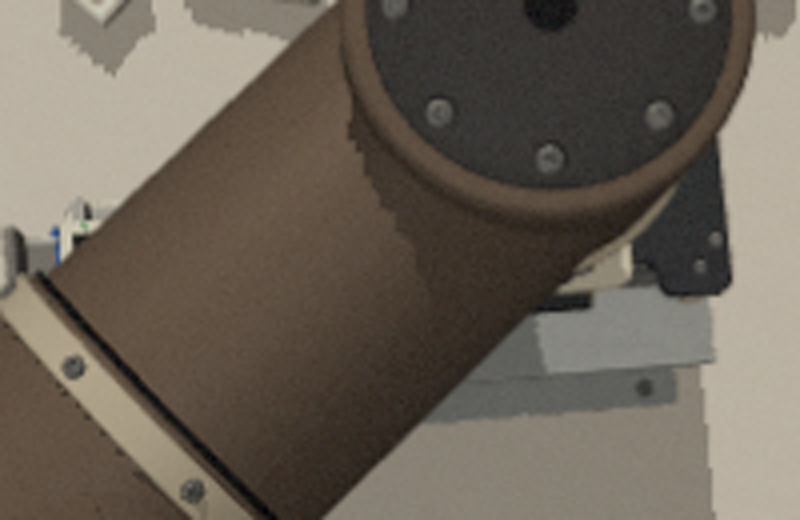

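```bash
cat > gap.py <<'E'
from look import *
np.set_printoptions(precision=4,suppress=True)
def gap(c,red,edge):
    r=onz(c,red,.068);e=onz(c,edge,.06)
    a=np.radians(6.25);X=np.array([np.cos(a),np.sin(a),0]);Y=np.array([-np.sin(a),np.cos(a),0])
    print('red',r[:,:2].tolist(),'along',r@Y,'edge',e[:,:2].tolist(),e@Y,'x red',r@X,'edge x',e@X,'GAP',(e@Y).mean()-(r@Y).mean())
E
python3 - <<'E'
from gap import *
gap(wc('w16'),[(459.3,236.7),(454.4,276.7)],[(482.7,175.6),(476.7,233.3)])
gap(cam('scene'),[(302.8,245.9),(339.8,257.9)],[(288.9,253.3),(336.1,270),(353.3,273.6)])
E
```

```text
red [[0.4746951936808057, 0.32334191871204154], [0.4961925710588538, 0.3257291498495008]] along [0.2697 0.2698] edge [[0.44387513941982454, 0.33188551472344896], [0.47372081161146984, 0.3359284087625141]] [0.2816 0.2824] x red [0.5071 0.5287] edge x [0.4774 0.5075] GAP 0.01221658347381227
red [[0.532952733418478, 0.3287929670653935], [0.4724824086367695, 0.3224504678208797]] along [0.2688 0.2691] edge [[0.5479239397477905, 0.34620658376647057], [0.46964680583385443, 0.3399402776264524], [0.44402061962668454, 0.33363335864259624]] [0.2845 0.2868 0.2833] x red [0.5656 0.5048] edge x [0.5824 0.5039 0.4777] GAP 0.01590966116349818
```

apply_moves:
  commands:
    - {"dx": -0.5, "dy": 5, "dz": 0, "spin": 0, "hand": 1}
    - {"dx": -0.6, "dy": 5, "dz": 0, "spin": 0, "hand": 1}
    - {"dx": -0.3, "dy": 3, "dz": 0, "spin": 0, "hand": 1}
    - {"dx": 0, "dy": 0, "dz": 0, "spin": 0, "hand": 1}
    - {"dx": 0, "dy": 0, "dz": 0, "spin": 0, "hand": 1}

```text
t: 15.92
eef_pos: [0.5104, 0.2687, 0.2499]
ee_rot: [1.334, 1.57, 1.445]
force: [-0.3, -0.9, 2.8]
width: 0.0198
```

```bash
python3 look.py w17; python3 -c "
from look import *
g=status.get_state();print(R.from_euler('xyz',g['ee_rot']).as_matrix(),g['moment'])
s=viewer.grab_frame('scene')[:,:,::-1];cv2.imwrite('pics/s17.png',s)
zoom(s,270,220,370,300,7.5,'pics/s17z.png')
w=cv2.imread('pics/w17.png'); zoom(w,420,150,510,290,4,'pics/w17z.png')"
```

```text
15.925 [0.51040707 0.26873276 0.24986626] [-0.29123169 -0.87411492  2.82487116] 0.019759708249891664
[[ 7.21978577e-05 -1.10446037e-01  9.93882120e-01]
 [ 4.24594770e-04  9.93882036e-01  1.10445997e-01]
 [-9.99999907e-01  4.14023186e-04  1.18650963e-04]] [-0.31158582  0.25329835 -0.00867925]
```

View pics/w17z.png

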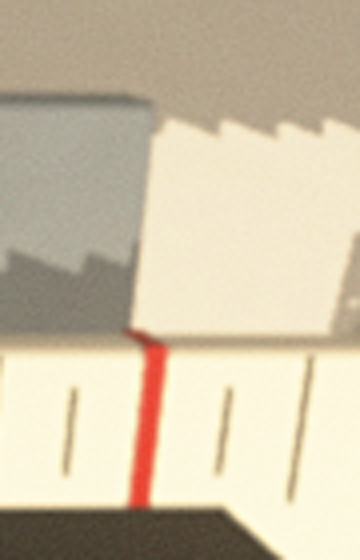

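View pics/s17z.png

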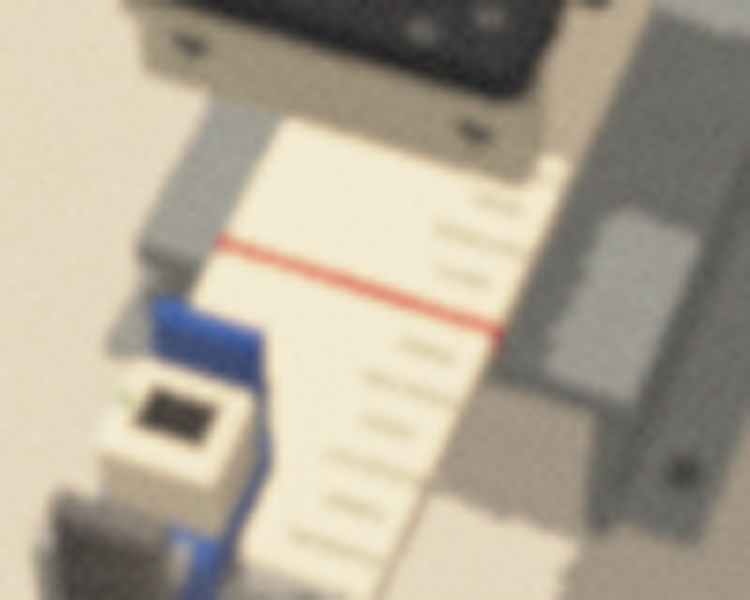

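```bash
python3 - <<'E'
from gap import *
w=lambda a:[(420+x/4,150+y/4) for x,y in a]; s=lambda a:[(270+x/7.5,220+y/7.5) for x,y in a]
gap(wc('w17'),w([(155,348),(140,505)]),w([(152,105),(131,330)]))
gap(cam('scene'),s([(218,242),(500,335)]),s([(140,248),(195,262),(500,382),(630,405)]))
E
```

```text
red [[0.47332951924203337, 0.33552974179072786], [0.4943507003711823, 0.33840712829642505]] along [0.282  0.2826] edge [[0.44418276847582017, 0.3318102093489752], [0.4731829704797605, 0.3354810593022753]] [0.2815 0.282 ] x red [0.507  0.5283] edge x [0.4777 0.5069] GAP -0.0005642609798309217
red [[0.5319717078108819, 0.34233288404856654], [0.47096352862203206, 0.33604838754241567]] along [0.2824 0.2828] edge [[0.5484668804196259, 0.3459841147034135], [0.5367340670900494, 0.3437661877404144], [0.4681233120097458, 0.3410769296924533], [0.4427839569266606, 0.33379715444584374]] [0.2842 0.2833 0.2881 0.2836] x red [0.5661 0.5047] edge x [0.5829 0.571  0.5025 0.4765] GAP 0.002219475402490456
```

apply_moves:
  commands:
    - {"dx": 0, "dy": 0, "dz": 0, "spin": 0, "hand": 1}
    - {"dx": 0, "dy": 0, "dz": 0, "spin": 0, "hand": 1}
    - {"dx": 0, "dy": 0, "dz": 0, "spin": 0, "hand": 1}
    - {"dx": 0, "dy": 0, "dz": 0, "spin": 0, "hand": 1}
    - {"dx": 0, "dy": 0, "dz": 0, "spin": 0, "hand": 1}

```text
t: 16.65
eef_pos: [0.5104, 0.2687, 0.2499]
ee_rot: [1.049, 1.571, 1.159]
force: [-2.2, 1.3, 0.0]
width: 0.0195
```

```bash
python3 look.py w18; python3 -c "
from look import *
g=status.get_state();print(g['qd'],g['moment'])
s=viewer.grab_frame('scene')[:,:,::-1];cv2.imwrite('pics/s18.png',s)
zoom(s,250,220,370,340,5,'pics/s18z.png')
# level: board outer corners & dish distance
a=np.radians(6.33);X=np.array([np.cos(a),np.sin(a),0]);Y=np.array([-np.sin(a),np.cos(a),0])
m=np.array([.5028,.3386,.068]);cs=cam('scene')
print('upstand',m+.092*Y)
print('exp outer corners top',(proj(cs,[m+.1*Y+.03*X,m+.1*Y-.03*X,m+.095*Y-.028*X+[0,0,.025]])-[250,220])*5)"
```

```text
16.65 [0.5104469  0.26872878 0.24987992] [-2.24902094  1.27405315  0.03214126] 0.01954397133294674
[-3.11653191e-03 -7.55301306e-06  1.42243351e-04  2.37266587e-03
  5.97969925e-04 -1.21969562e-03] [0.54697012 0.4822703  0.05638157]
upstand [0.49265656 0.43003911 0.068     ]
exp outer corners top [[106.75027814 418.80788099]
 [303.09354312 487.91472763]
 [303.08624806 422.90459711]]
```

View pics/s18z.png

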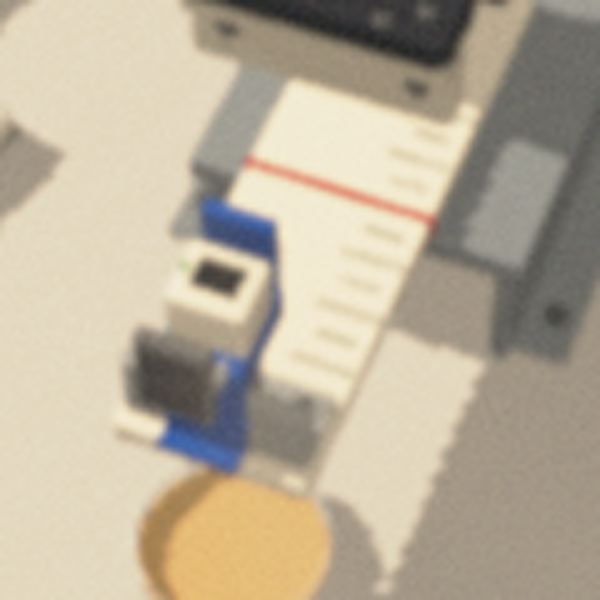

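View pics/w18.png

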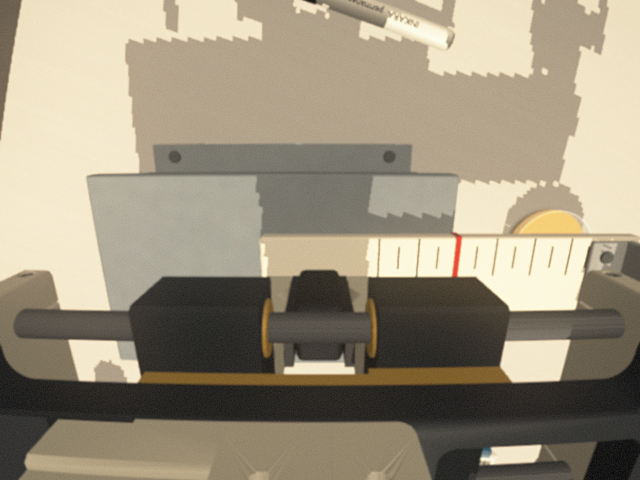

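```bash
python3 -c "
from station import arm,status
print(arm.job_done()); print(status.get_state()['t'])"
```

```text
the job is handed in; nothing more can be done
None
the job is handed in; nothing more can be done
```

The job is done and handed in at about 17 s of the 48 s. The logger clip is clamped on the upstand and the board is slid out to its red line. The arm is still holding the board level by the grip.

- **Clip:** I squeezed it open to its stop and lowered it over the middle of the upstand, within about 1 mm in both directions. By arm position, its jaws reach about 23 mm down over the plate. After release the pictures showed it upright, with the fingers clear of it.
- **Slide:** I gripped the black block with 40 N and slid the board about 84 mm along the stand.
- **Red line:** The wrist camera puts it 0.6 mm past the stand's edge. The scene camera puts it about 1–2 mm short, with a blurred edge. They disagree slightly, but both are inside the 5 mm limit.
- **Sideways and level:** The board sits about 5 mm off the stand's centre line, against a limit of 15 mm. Its outer corners appear in the scene picture within about 2 pixels of where a level board's would be.
- **Dish:** From the board's position, the clip's centre is about 3 mm from the dish centre. I saw no disturbance of the dish or marker in the last pictures. The pot and timer were not checked at the end.

No check failed. After hand-in the robot gave no further readings.

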